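# Fetch the amber jar from behind the reagent bottles and weigh it

### The job

The amber jar at the back of the white tray is hemmed in by three tall bottles: first stand all three bottles on the pale green mat at the side, leaving the jar where it is. Then, with the bottles still on the mat, set the jar upright on the middle of the balance pan and leave it there. Finally put every bottle back in the tray, upright and centred on the square pad of its own cap colour, without knocking any bottle or the jar over.

Things in the scene. Friction and masses are not known exactly. Their poses are not given: they have to be found in the camera images.
- blue_bottle_center (a point): tall clear glass bottle with a blue screw cap, upright, 135 mm tall in all; this point is on its axis, half-way up (67.5 mm above its foot), z axis up. Body 48 mm in diameter up to 90 mm above the foot, sloping shoulder to 103 mm, cap 30 mm in diameter from 105 to 135 mm above the foot: the cap is the place to grip it. About 0.18 kg (may vary by a third). It starts on the blue pad
- red_bottle_center (a point): tall clear glass bottle with a red screw cap, upright, 135 mm tall in all; this point is on its axis, half-way up (67.5 mm above its foot), z axis up. Body 48 mm in diameter up to 90 mm above the foot, sloping shoulder to 103 mm, cap 30 mm in diameter from 105 to 135 mm above the foot: the cap is the place to grip it. About 0.18 kg (may vary by a third). It starts on the red pad
- black_bottle_center (a point): tall clear glass bottle with a black screw cap, upright, 135 mm tall in all; this point is on its axis, half-way up (67.5 mm above its foot), z axis up. Body 48 mm in diameter up to 90 mm above the foot, sloping shoulder to 103 mm, cap 30 mm in diameter from 105 to 135 mm above the foot: the cap is the place to grip it. About 0.18 kg (may vary by a third). It starts on the black pad
- amber_jar_center (a point): short amber glass jar with a teal lid, a plain upright cylinder 50 mm in diameter and 55 mm tall, standing on the tray floor behind the three bottles; this point is at its centre (27.5 mm above its foot), z axis up. About 0.12 kg (may vary by a third)
- blue_pad: blue square pad, 54 x 54 mm, 2 mm thick, fixed on the tray floor: home of the bottle with the blue cap. Origin at the centre of its underside (4 mm above the table), x and y along its edges, z up; its top is 2 mm above the origin. The pads' centres are about 63 to 112 mm apart
- red_pad: red square pad, 54 x 54 mm, 2 mm thick, fixed on the tray floor: home of the bottle with the red cap. Origin at the centre of its underside (4 mm above the table), x and y along its edges, z up; its top is 2 mm above the origin. The pads' centres are about 63 to 112 mm apart
- black_pad: black square pad, 54 x 54 mm, 2 mm thick, fixed on the tray floor: home of the bottle with the black cap. Origin at the centre of its underside (4 mm above the table), x and y along its edges, z up; its top is 2 mm above the origin. The pads' centres are about 63 to 112 mm apart
- tray: white shallow tray fixed on the bench, 150 mm (its x) by 190 mm (its y), floor 4 mm thick, rim 12 mm above the bench; origin at the centre of its underside. The jar stands near its far (+x) edge, the pads and bottles around it
- mat: plain pale green flat mat fixed on the bench at one side of the tray, 250 mm (its x) by 120 mm (its y), 3 mm thick: the side area, with room for the three bottles in a row along its x, some 75 mm apart. Origin at the centre of its underside, z up
- balance_pan (a point): centre of the top face of the round steel pan (100 mm in diameter) of a low grey laboratory balance fixed on the other side of the tray; the pan's top is 50 mm above the bench, z up. The balance's housing is 190 x 150 mm and 40 mm high, lower than the pan
Things that resemble listed ones, but are neither listed nor needed, are in the scene too. Leave any purple look-alike of the part that bears red_bottle_center alone.

How it is judged:
By the outcome, as a careful person would: the job done as asked, in the order asked, and still so for the second after the job is handed in, with the robot touching nothing.
It also fails if it takes over 144 s, if anything falls off the work surface, if the arm or the gripper's body presses on something with over 40 N, if the wrist force passes 120 N, or if a joint passes its speed limit or range.

### The arm

A 6-joint arm with a two-finger parallel gripper is mounted at the origin on the work surface. World frame = base frame: x ahead of the robot, y to its left, z up, the work surface at z = 0. Lengths are in mm, angles in degrees, forces in N, time in s.
With the tool pointing down it reaches from about 350 to 850 mm from the base axis. Payload 8.1 kg.
Tool frame: the origin (TCP) lies between the finger pads; the fingertips stand 8 mm ahead of it and the grasp point (between the pads) lies 11 mm behind it (r.tip_extent is the distance from the TCP to the fingertips, in mm); z points along the fingers, y is the direction in which the jaws open and shut (so a half turn about z gives the same grasp; the last joint's range is limited). The gripper opens to 85 mm and grips with 20 to 120 N. Pads are 22 mm wide; open, the fingers measure 114 mm over their backs; the gripper's body (76 mm by 85 mm) begins 54 mm behind the grasp point. The pads swing forward as they close: fully open they stand 13 mm farther back than shut.
Start: joints at [-68.09, 7.471, 85.268, -0, 87.261, -4.893], TCP at [270.574, -535.533, 239.292] pointing down, gripper open.
Joint ranges: [-169.43, 169.43], [-51.17, 129.36], [1.28, 143.12], [-76.62, 256.62], [0, 156.53], [-152.29, 152.29]. Speed limits (degrees/s): [136.94, 136.94, 159.86, 180, 180, 180].

### API

Orientations are given as [roll, pitch, yaw] about the fixed x, y, z axes, in that order (R = Rz(yaw) Ry(pitch) Rx(roll)).
In Python, from bench import sensors, viewer, hand_in, r gives the robot as it stands. The module is installed in compiled form; this text tells all that it offers.
- The arm moves only by the tool move_arm, never from a script. Its argument "rows" is a list that holds one entry, the list of rows, each a list of 6 numbers: the shift along the tool's x, y, z in m, then the turn, a rotation vector about the tool's x, y, z in degrees. In form: [[[tx, ty, tz, rx, ry, rz], ...]]. A call has 1 to 20 rows; each row is the pose to reach, as a shift and turn from the pose commanded when the call began, along the tool's axes at that moment; what a row does not reach only later rows make up. A row lasts 1/10 s, in which the tool goes at most 50 mm and 8.59 degrees, less where a joint would pass 70% of its speed; a pose out of reach is approached as far as the arm can. A call with a gripper value outside its range is refused whole. "grip" is the opening, from 0 (shut) to 1 (fully open), set as the call begins (left out, the last holds). The fingers move at their own pace and stop on an object; "newtons" is the grip in N (left out, the last holds). Time passes only in rows, so rows that repeat a pose let the fingers close. It gives the time, the measured TCP pose, the force and the opening at its end, in the units of the state.
- sensors.sense(): the state, without advancing time (a new reading comes with each control period).
- viewer.snapshot(name): name is "scene" or "top"; returns a dict with "color" (400x640x3 uint8, red, green, blue), "camera_matrix" (3x3 intrinsics, pixels), "R" (3x3) and "t" (3): a world point X has camera coordinates R X + t. Camera axes: x right, y down, z forward; pixel columns grow to the right and rows downward; lengths in mm; the calibration is good to about 2 mm. A picture is of the moment at which its call begins. There is no depth.
- hand_in(): hands the job in, once; it reports no verdict.
The state is a dict: "time": time; "joint_pos": joint angles; "qd": joint speeds; "joint_efforts": joint torques, N m; "tool_pos": TCP position; "tcp_rot": TCP orientation; "ft_force": force on the tool from outside, world axes, zero at the start; "wrist_torque": the same for the moment, N m; "finger_gap": finger opening in mm.
Only numpy, scipy, OpenCV 4.12 (cv2) and the standard library are available. Lean on these libraries where they do the work, as an engineer would, in place of code of your own. Each camera call takes 0.05 s, during which the arm holds its last target.

## Working session

There is one attempt and no reset: what is moved stays moved. The work goes in short steps, Python scripts to look and compute and a tool call to move; the robot and the scene stay as the last step left them, time stands still between calls to the robot, and variables do not carry over. Pictures are saved under pics/ and viewed, and the job is handed in when it is done.

Besides the shell and the picture viewer there is one more tool, called after "Emit:" by a JSON object that holds its "name" and its "arguments". move_arm: Moves the arm, as the interface text tells. Its arguments: {"type":"object","properties":{"rows":{"type":"array","items":{"type":"array","items":{"type":"array","items":{"type":"number"}}}},"grip":{"type":"number"},"newtons":{"type":"number"}},"required":["rows"]}

```bash
mkdir -p pics; python3 - <<'E'
from bench import sensors, viewer, r
import cv2, numpy as np
print(sensors.sense())
for n in("scene","top"):
    s=viewer.snapshot(n); cv2.imwrite(f"pics/{n}0.png",s["color"][:,:,::-1]); print(n,s["camera_matrix"],s["R"],s["t"])
E
```

```text
{'time': 0.0, 'joint_pos': array([-6.80890009e+01,  7.51572427e+00,  8.53299863e+01, -7.32655800e-04,
        8.72596657e+01, -4.89484428e+00]), 'qd': array([-0.00080048, -0.02510604, -0.08758804, -0.07896435,  0.07513666,
        0.12210555]), 'joint_efforts': array([ 1.94902168e-03, -5.69389987e+01, -5.00555706e+01,  9.91979687e-05,
        1.42883405e-02, -3.12701775e-05]), 'tool_pos': array([ 270.38213468, -535.03158691,  238.23119948]), 'tcp_rot': array([-1.79894946e+02, -8.26237446e-03,  2.68058715e+01]), 'ft_force': array([ 0.62737537,  0.39086306, -0.2501729 ]), 'wrist_torque': array([0.0277895 , 0.01411619, 0.02443414]), 'finger_gap': 85.21848163838352}
scene [[436.03648141   0.         315.75144765]
 [  0.         436.03648141 194.38259352]
 [  0.           0.           1.        ]] [[-0.80392921  0.59467263  0.00789224]
 [ 0.4768982   0.65252701 -0.58887741]
 [-0.35533918 -0.46965196 -0.80818383]] [ 396.5404944  -207.61373527 1117.02821105]
top [[368.79590192   0.         316.108006  ]
 [  0.         368.79590192 201.31971341]
 [  0.           0.           1.        ]] [[-0.01652984 -0.99970687 -0.01768993]
 [-0.99815314  0.01753335 -0.05816256]
 [ 0.05845567  0.01669584 -0.99815038]] [ 13.37908711 496.13501245 828.15549595]
```

View pics/scene0.png

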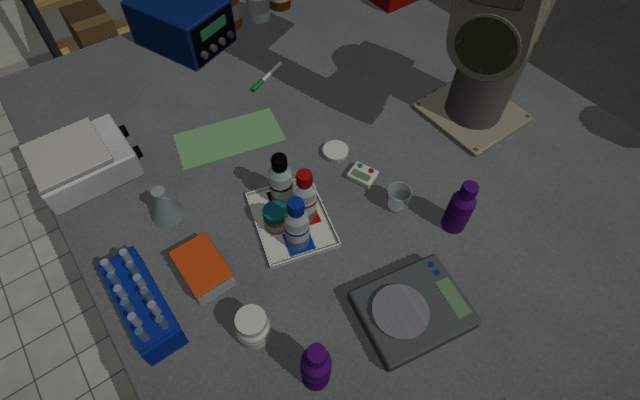

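View pics/top0.png

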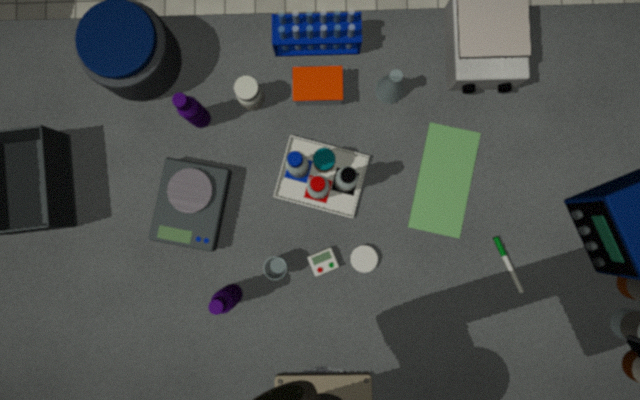

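The top view shows the tray at about (322,177), with caps blue (296,160), red (318,185) and black (347,176), and the teal jar lid at (324,160). The mat is at (445,181) and the pan at (190,190). Two purple look-alike bottles are at (190,110) and (225,298).

```bash
cat > h.py <<'E'
from bench import sensors, viewer, r
import cv2, numpy as np
def snap(n): return viewer.snapshot(n)
def ray(s,uv,z):
    d=np.linalg.inv(s["camera_matrix"])@np.array([uv[0],uv[1],1.]); R,t=s["R"],s["t"]
    c=-R.T@t; d=R.T@d; return c+d*(z-c[2])/d[2]
def proj(s,X):
    p=s["camera_matrix"]@(s["R"]@np.asarray(X,float)+s["t"]); return p[:2]/p[2]
def crop(s,box,f,name):
    x0,y0,x1,y1=box; c=s["color"][y0:y1,x0:x1,::-1]
    cv2.imwrite(name,cv2.resize(c,None,fx=f,fy=f,interpolation=cv2.INTER_CUBIC))
def blobs(m,amin=20):
    n,l,st,ce=cv2.connectedComponentsWithStats(m.astype(np.uint8))
    return [(ce[i].round(2),st[i]) for i in range(1,n) if st[i][4]>=amin]
E
python3 - <<'E'
from h import *
t=snap("top"); s=snap("scene")
crop(t,(265,125,385,225),6,"pics/t1.png"); crop(s,(235,140,345,275),4.4,"pics/s1.png")
print(np.array2string(t["color"][[160,185,176,160,190,180],[296,318,347,324,190,445]]))
for n,im in(("top",t),("scene",s)):
    hsv=cv2.cvtColor(im["color"],cv2.COLOR_RGB2HSV); H,S,V=cv2.split(hsv)
    for k,m in dict(blue=(abs(H.astype(int)-112)<10)&(S>150),red=((H<6)|(H>174))&(S>150)&(V>60),teal=(abs(H.astype(int)-92)<8)&(S>100),mat=(abs(H.astype(int)-58)<15)&(S>70)&(V>90),black=(V<22)).items():
        for b in blobs(m,30): 
            print(n,k,b)
E
```

```text
[[ 18  56 133]
 [148   9  10]
 [  7  17   7]
 [  6  64  66]
 [117 114 108]
 [110 149 102]]
top blue (array([115.72,  38.56]), array([  76,    0,   81,   78, 4907], dtype=int32))
top blue (array([315.79,  35.22]), array([ 272,   12,   90,   44, 2830], dtype=int32))
top blue (array([294.54, 158.83]), array([288, 152,  14,  15, 174], dtype=int32))
top blue (array([296.61, 176.84]), array([285, 171,  23,  11,  85], dtype=int32))
top blue (array([620.57, 213.53]), array([ 565,  170,   75,  110, 2753], dtype=int32))
top red (array([317.23, 183.27]), array([310, 176,  15,  16, 179], dtype=int32))
top red (array([323.06, 198.9 ]), array([318, 196,  10,   6,  31], dtype=int32))
top teal (array([323.81, 158.92]), array([313, 148,  22,  23, 372], dtype=int32))
top mat (array([443.99, 179.73]), array([ 409,  123,   71,  115, 5415], dtype=int32))
top mat (array([174.68, 233.86]), array([158, 227,  33,  16, 232], dtype=int32))
top mat (array([499.1 , 246.58]), array([494, 238,  11,  18,  77], dtype=int32))
top black (array([171.45,  54.04]), array([161,  26,  20,  55, 367], dtype=int32))
top black
[... 1313 characters left out ...]
 16,  21, 258], dtype=int32))
scene red (array([315.4, 218.9]), array([310, 212,  10,  12,  48], dtype=int32))
scene teal (array([274.32, 211.64]), array([263, 200,  24,  25, 468], dtype=int32))
scene mat (array([258.12,  83.64]), array([253,  79,  11,  11,  42], dtype=int32))
scene black (array([30.8 , 15.17]), array([22,  0, 19, 32, 35], dtype=int32))
scene black (array([212.68,  35.36]), array([ 191,    4,   45,   63, 1027], dtype=int32))
scene black (array([123.98, 130.43]), array([120, 125,   9,  12,  46], dtype=int32))
scene black (array([137.84, 151.33]), array([134, 146,   9,  12,  51], dtype=int32))
scene black (array([278.86, 162.29]), array([272, 153,  15,  20, 251], dtype=int32))
```

```bash
sleep 1; ls pics
```

```text
s1.png
scene0.png
t1.png
top0.png
```

View pics/t1.png

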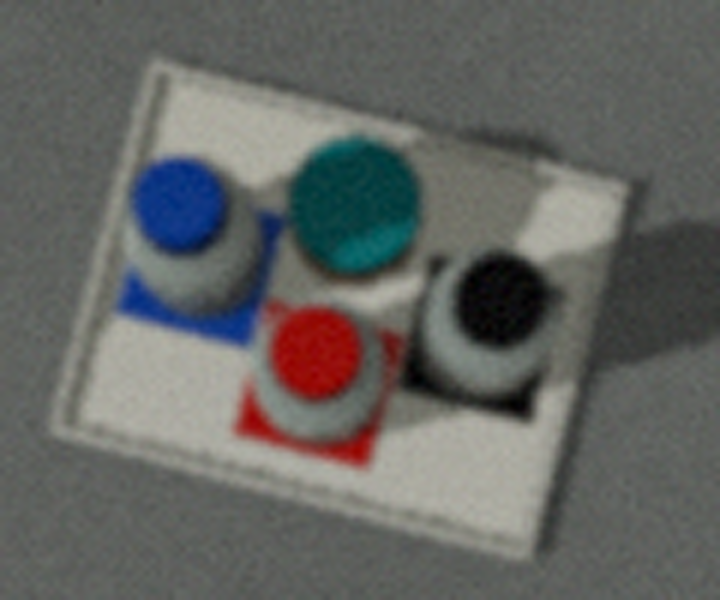

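View pics/s1.png

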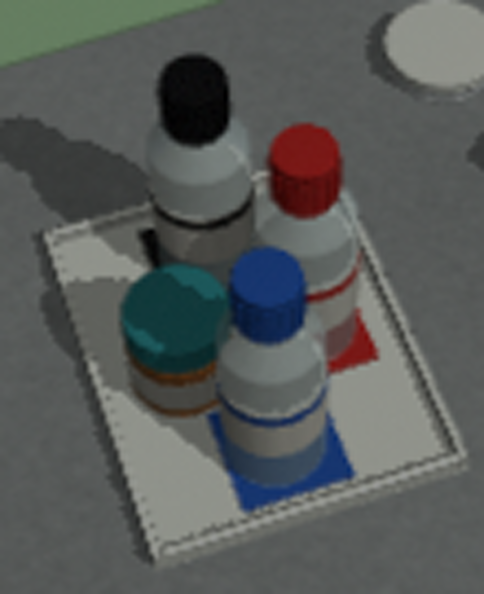

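```bash
python3 - <<'E'
from h import *
t=snap("top"); s=snap("scene")
for k,uv,us in(("blue",(294.54,158.83),(295.31,206.7)),("red",(317.23,183.27),(304.25,177.84)),("black",(348,174.6),(278.86,162.3))):
    p=ray(t,uv,141); print(k,p.round(1),"reproj scene of cap centre",proj(s,[p[0],p[1],128]).round(1),"vs blob",us,"scene ray",ray(s,us,129).round(1))
p=ray(t,(323.8,159),59);print("jar",p,proj(s,[*p[:2],50]),"blob 274.3,211.6 ->",ray(s,(274.3,211.6),53))
# mat corners, pan, tray corners
H,S,V=cv2.split(cv2.cvtColor(t["color"],cv2.COLOR_RGB2HSV))
m=((abs(H.astype(int)-58)<15)&(S>60)&(V>80)).astype(np.uint8)
cs=max(cv2.findContours(m,0,2)[0],key=cv2.contourArea)
rc=cv2.minAreaRect(cs); print(rc); print(np.array([ray(t,c,3) for c in cv2.boxPoints(rc)]).round(1), ray(t,rc[0],3))
print("tray",np.array([ray(t,(265+x/6-.4,125+y/6-.4),12) for x,y in((155,62),(633,183),(535,558),(55,435))]).round(1))
crop(t,(145,145,245,255),5.4,"pics/pan.png")
crop(t,(385,105,505,255),4,"pics/mat.png")
E
```

```text
blue [572.9  43.6 141. ] reproj scene of cap centre [295.3 204.7] vs blob (295.31, 206.7) scene ray [575.7  47.8 129. ]
red [524.   0. 141.] reproj scene of cap centre [303.2 177. ] vs blob (304.25, 177.84) scene ray [524.2   3.5 129. ]
black [539.9 -60.1 141. ] reproj scene of cap centre [278.7 161.2] vs blob (278.86, 162.3) scene ray [541.7 -56.8 129. ]
jar [585.7136275  -14.10429466  59.        ] [274.73227422 210.8574698 ] blob 274.3,211.6 -> [588.3357803  -11.31197434  53.        ]
((444.13525390625, 179.8538818359375), (53.24165725708008, 107.82630920410156), 11.821488380432129)
[[ 433.8 -202.8    3. ]
 [ 678.6 -261.7    3. ]
 [ 650.3 -381.2    3. ]
 [ 407.  -320.7    3. ]] [ 541.4377981  -291.46141668    3.        ]
tray [[ 651.7   62.    12. ]
 [ 600.9 -121.1   12. ]
 [ 457.7  -80.4   12. ]
 [ 507.9  102.1   12. ]]
```

```bash
sleep 1
```

```text
(no output)
```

View pics/pan.png

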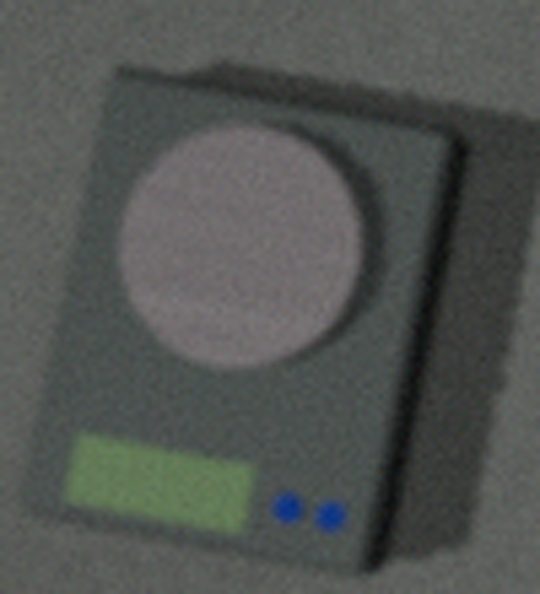

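```bash
python3 - <<'E'
from h import *
print(r.tip_extent,[a for a in dir(r) if a[0]!='_'])
t=snap("top"); s=snap("scene")
print("pan",ray(t,(189.1,190.2),50).round(1))
crop(s,(335,240,490,375),5,"pics/span.png")
E
cat >> h.py <<'E'
def go(target,cmd):  # command pose at yaw 90: tool x=+y world, tool y=+x world, tool z=down; metres
    d=(np.array(target)-np.array(cmd))/1000; return np.array([d[1],d[0],-d[2]]).round(4)
E
python3 - <<'E'
from h import *
# from start: tool axes at yaw 26.803, roll 180
y=np.radians(26.803); d=np.array([540-270.574,-58.5+535.533,300-239.292])/1000
print([d@[np.cos(y),np.sin(y),0], d@[np.sin(y),-np.cos(y),0], -d[2]])
E
```

```text
8.0 ['PlanningError', 'tip_extent']
pan [523.7 284.1  50. ]
[np.float64(0.45558522584898414), np.float64(-0.304290904486365), np.float64(-0.060708)]
```

View pics/span.png

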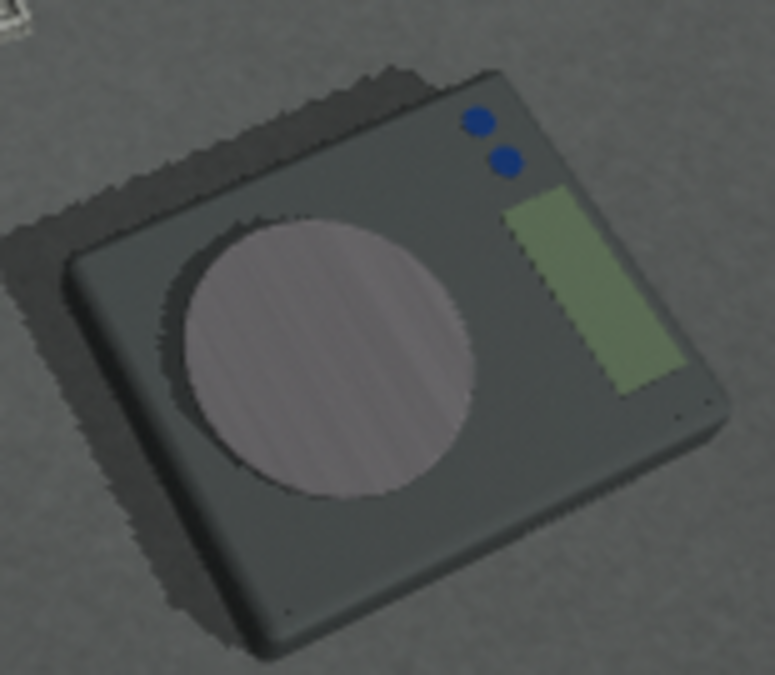

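Emit:
{"name": "move_arm", "arguments": {"rows": [[[0.02, -0.013, -0.01, 0, 0, -3], [0.05, -0.033, -0.03, 0, 0, -7], [0.09, -0.06, -0.06, 0, 0, -13], [0.13, -0.087, -0.0607, 0, 0, -19], [0.17, -0.114, -0.0607, 0, 0, -25], [0.21, -0.14, -0.0607, 0, 0, -31], [0.25, -0.167, -0.0607, 0, 0, -37], [0.29, -0.194, -0.0607, 0, 0, -43], [0.33, -0.22, -0.0607, 0, 0, -49], [0.37, -0.247, -0.0607, 0, 0, -54], [0.4, -0.267, -0.0607, 0, 0, -58], [0.43, -0.287, -0.0607, 0, 0, -61], [0.445, -0.297, -0.0607, 0, 0, -62.5], [0.4556, -0.3043, -0.0607, 0, 0, -63.2], [0.4556, -0.3043, -0.0607, 0, 0, -63.2], [0.4556, -0.3043, -0.0607, 0, 0, -63.2]]], "grip": 0.6, "newtons": 40}}

```text
time: 2.0
tool_pos: [539.8, -59.1, 299.9]
tcp_rot: [-180.0, 0.0, 90.0]
ft_force: [-0.9, -0.6, 0.3]
finger_gap: 50.8
```

Emit:
{"name": "move_arm", "arguments": {"rows": [[[0, 0, 0.015, 0, 0, 0], [0, 0, 0.04, 0, 0, 0], [0, 0, 0.07, 0, 0, 0], [0, 0, 0.1, 0, 0, 0], [0, 0, 0.12, 0, 0, 0], [0, 0, 0.13, 0, 0, 0], [0, 0, 0.135, 0, 0, 0], [0, 0, 0.135, 0, 0, 0], [0, 0, 0.135, 0, 0, 0]]]}}

```text
time: 2.9
tool_pos: [540.7, -58.9, 166.2]
tcp_rot: [179.9, 0.0, 90.0]
ft_force: [0.5, 0.1, 0.4]
finger_gap: 51.4
```

```bash
python3 - <<'E'
from h import *
s=snap("scene"); t=snap("top"); crop(s,(220,80,350,220),4,"pics/s2.png"); crop(t,(280,110,400,220),5,"pics/t2.png")
x,y,z=sensors.sense()["tool_pos"]; print(x,y,z)
for dx in(-25.4,25.4): print(proj(s,[x+dx,y,z-8]), (proj(s,[x+dx,y,z-8])-[220,80])*4)
print((proj(s,[x,y,141])-[220,80])*4)
E
```

```text
540.8409426280381 -58.719389204655705 166.406815945807
[288.80421906 145.51764823] [275.21687625 262.0705929 ]
[266.36797202 157.39134656] [185.47188809 309.56538625]
[233.10300165 309.76593462]
```

View pics/s2.png

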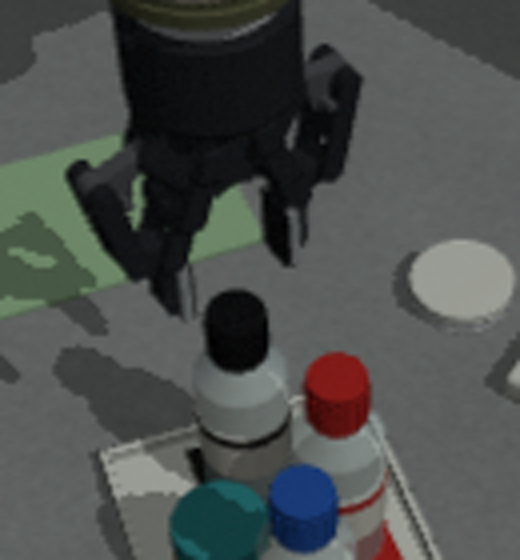

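View pics/t2.png

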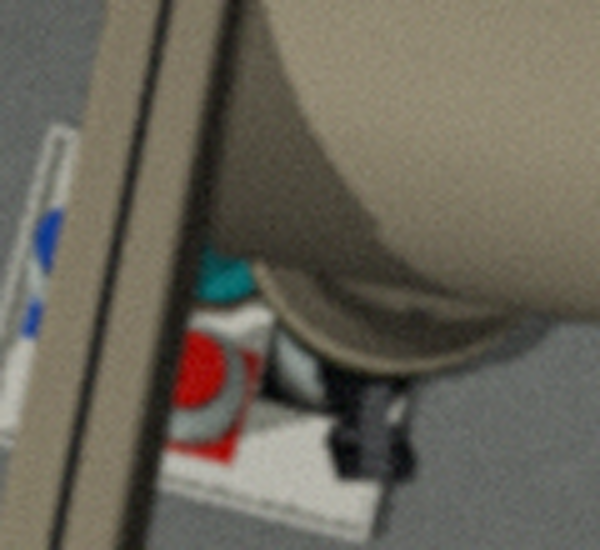

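The open fingers straddle the black cap; cap top is at about (236,308) in the crop against a predicted (233,310). Descending and closing.

Emit:
{"name": "move_arm", "arguments": {"rows": [[[0, 0, 0.01, 0, 0, 0], [0, 0, 0.02, 0, 0, 0], [0, 0, 0.03, 0, 0, 0], [0, 0, 0.037, 0, 0, 0], [0, 0, 0.042, 0, 0, 0], [0, 0, 0.042, 0, 0, 0], [0, 0, 0.042, 0, 0, 0]]]}}

```text
time: 3.7
tool_pos: [540.1, -58.5, 123.0]
tcp_rot: [-180.0, -0.0, 90.0]
ft_force: [0.5, -1.0, 0.2]
finger_gap: 51.3
```

Emit:
{"name": "move_arm", "arguments": {"rows": [[[0, 0, 0, 0, 0, 0], [0, 0, 0, 0, 0, 0], [0, 0, 0, 0, 0, 0], [0, 0, 0, 0, 0, 0], [0, 0, 0, 0, 0, 0], [0, 0, 0, 0, 0, 0], [0, 0, 0, 0, 0, 0], [0, 0, 0, 0, 0, 0], [0, 0, 0, 0, 0, 0], [0, 0, 0, 0, 0, 0]]], "grip": 0, "newtons": 40}}

```text
time: 4.7
tool_pos: [540.6, -58.6, 123.7]
tcp_rot: [179.9, 0.0, 90.0]
ft_force: [0.1, -0.2, 5.7]
finger_gap: 28.7
```

```bash
python3 - <<'E'
from h import *
s=snap("scene"); crop(s,(220,80,350,220),4,"pics/s3.png"); print(sensors.sense()["tool_pos"],sensors.sense()["ft_force"])
E
```

```text
[540.6061517  -58.60320124 123.72727345] [-0.08468132  0.12619098  4.82094985]
```

View pics/s3.png

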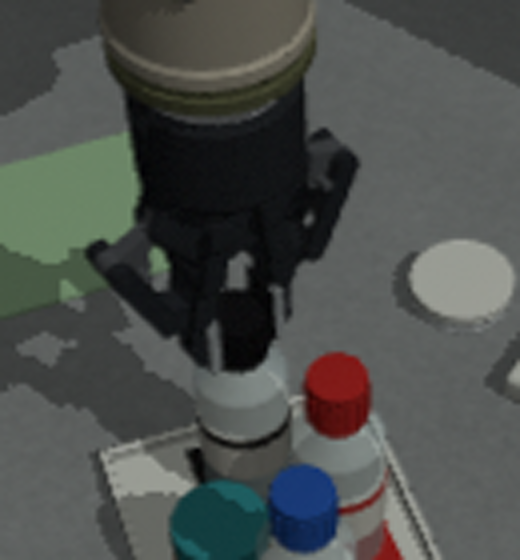

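The fingers hold the black cap, with the pads either side of it around (240,325). Lifting straight up.

Emit:
{"name": "move_arm", "arguments": {"rows": [[[0, 0, -0.003, 0, 0, 0], [0, 0, -0.01, 0, 0, 0], [0, 0, -0.02, 0, 0, 0], [0, 0, -0.035, 0, 0, 0], [0, 0, -0.05, 0, 0, 0], [0, 0, -0.065, 0, 0, 0], [0, 0, -0.08, 0, 0, 0], [0, 0, -0.095, 0, 0, 0], [0, 0, -0.11, 0, 0, 0], [0, 0, -0.125, 0, 0, 0], [0, 0, -0.14, 0, 0, 0], [0, 0, -0.152, 0, 0, 0], [0, 0, -0.161, 0, 0, 0], [0, 0, -0.165, 0, 0, 0], [0, 0, -0.167, 0, 0, 0], [0, 0, -0.167, 0, 0, 0]]]}}

```text
time: 6.35
tool_pos: [539.9, -58.5, 289.7]
tcp_rot: [-180.0, -0.0, 90.0]
ft_force: [0.5, 0.5, -2.0]
finger_gap: 28.9
```

```bash
python3 - <<'E'
from h import *
s=snap("scene"); crop(s,(200,30,350,220),3,"pics/s4.png"); q=sensors.sense();print(q["tool_pos"],q["ft_force"],q["finger_gap"])
E
```

```text
[539.77981444 -58.41951558 289.37263953] [ 0.03474988  0.11485659 -2.52861252] 28.794131016643682
```

View pics/s4.png

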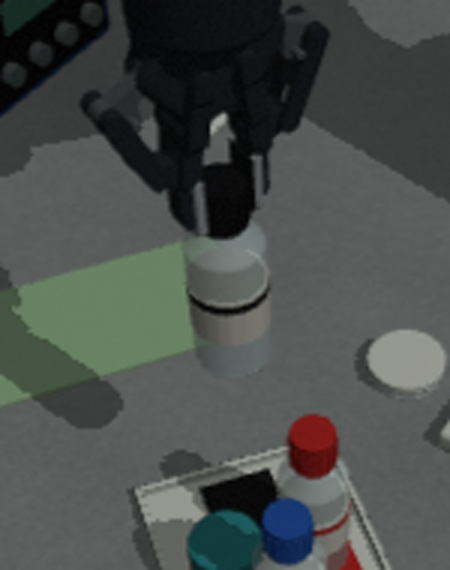

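The black bottle hangs upright clear of the others, with the bare black pad visible at (240,490) in the crop. Carrying it to the near mat slot.

Emit:
{"name": "move_arm", "arguments": {"rows": [[[-0.004, -0.001, 0, 0, 0, 0], [-0.012, -0.004, 0, 0, 0, 0], [-0.025, -0.008, 0, 0, 0, 0], [-0.041, -0.014, 0, 0, 0, 0], [-0.058, -0.02, 0, 0, 0, 0], [-0.075, -0.025, 0, 0, 0, 0], [-0.092, -0.031, 0, 0, 0, 0], [-0.109, -0.037, 0, 0, 0, 0], [-0.126, -0.042, 0, 0, 0, 0], [-0.143, -0.048, 0, 0, 0, 0], [-0.16, -0.054, 0, 0, 0, 0], [-0.176, -0.059, 0, 0, 0, 0], [-0.19, -0.064, 0, 0, 0, 0], [-0.201, -0.068, 0, 0, 0, 0], [-0.209, -0.0705, 0, 0, 0, 0], [-0.2125, -0.0717, 0, 0, 0, 0], [-0.2135, -0.072, 0, 0, 0, 0], [-0.2135, -0.072, 0, 0, 0, 0], [-0.2135, -0.072, 0, 0, 0, 0]]]}}

```text
time: 8.3
tool_pos: [468.2, -271.5, 290.0]
tcp_rot: [180.0, -0.0, 90.0]
ft_force: [-0.2, -1.0, -3.1]
finger_gap: 28.8
```

Emit:
{"name": "move_arm", "arguments": {"rows": [[[0, 0, 0.005, 0, 0, 0], [0, 0, 0.015, 0, 0, 0], [0, 0, 0.03, 0, 0, 0], [0, 0, 0.047, 0, 0, 0], [0, 0, 0.064, 0, 0, 0], [0, 0, 0.081, 0, 0, 0], [0, 0, 0.098, 0, 0, 0], [0, 0, 0.115, 0, 0, 0], [0, 0, 0.13, 0, 0, 0], [0, 0, 0.142, 0, 0, 0], [0, 0, 0.15, 0, 0, 0], [0, 0, 0.156, 0, 0, 0], [0, 0, 0.16, 0, 0, 0], [0, 0, 0.163, 0, 0, 0], [0, 0, 0.165, 0, 0, 0], [0, 0, 0.165, 0, 0, 0], [0, 0, 0.165, 0, 0, 0]]]}}

```text
time: 10.0
tool_pos: [468.2, -272.1, 125.3]
tcp_rot: [180.0, 0.0, 90.0]
ft_force: [-0.4, -0.0, -2.5]
finger_gap: 28.9
```

```bash
python3 - <<'E'
from h import *
s=snap("scene"); crop(s,(180,30,330,220),3,"pics/s5.png"); q=sensors.sense();print(q["tool_pos"],q["ft_force"],q["finger_gap"])
E
```

```text
[ 468.20382793 -272.11613681  125.34460064] [ 0.16734197 -0.12472191 -1.66991973] 28.988973155336772
```

View pics/s5.png

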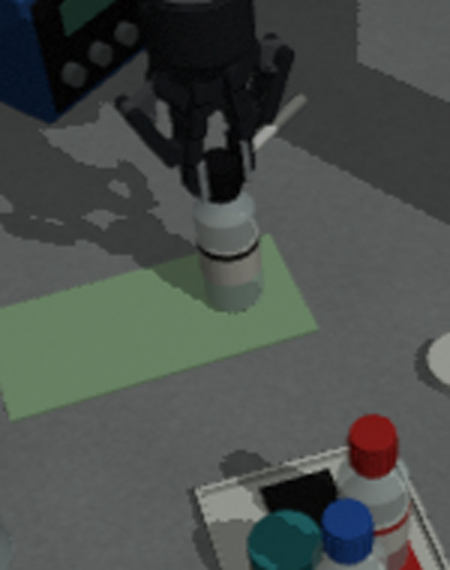

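The bottle is above the mat, foot at about (232,300), well inside the mat edges. Lowering the last few millimetres.

Emit:
{"name": "move_arm", "arguments": {"rows": [[[0, 0, 0.001, 0, 0, 0], [0, 0, 0.002, 0, 0, 0], [0, 0, 0.003, 0, 0, 0], [0, 0, 0.004, 0, 0, 0], [0, 0, 0.005, 0, 0, 0], [0, 0, 0.005, 0, 0, 0], [0, 0, 0.005, 0, 0, 0]]]}}

```text
time: 10.75
tool_pos: [468.3, -272.2, 120.7]
tcp_rot: [180.0, 0.0, 90.0]
ft_force: [-1.9, 0.6, 4.2]
finger_gap: 28.9
```

Emit:
{"name": "move_arm", "arguments": {"rows": [[[0, 0, 0, 0, 0, 0], [0, 0, 0, 0, 0, 0], [0, 0, 0, 0, 0, 0], [0, 0, 0, 0, 0, 0], [0, 0, 0, 0, 0, 0], [0, 0, 0, 0, 0, 0]]], "grip": 0.6}}

```text
time: 11.35
tool_pos: [468.0, -272.0, 119.9]
tcp_rot: [-180.0, -0.0, 90.0]
ft_force: [-0.2, -0.1, -0.5]
finger_gap: 51.0
```

Emit:
{"name": "move_arm", "arguments": {"rows": [[[0, 0, -0.01, 0, 0, 0], [0, 0, -0.03, 0, 0, 0], [0, 0, -0.06, 0, 0, 0], [0, 0, -0.09, 0, 0, 0], [0, 0, -0.12, 0, 0, 0], [0, 0, -0.15, 0, 0, 0], [0, 0, -0.17, 0, 0, 0], [0, 0, -0.18, 0, 0, 0], [0, 0, -0.18, 0, 0, 0], [0, 0, -0.18, 0, 0, 0]]]}}

```text
time: 12.35
tool_pos: [467.8, -271.8, 299.1]
tcp_rot: [-179.9, -0.0, 90.0]
ft_force: [-0.7, 0.2, -0.2]
finger_gap: 51.3
```

```bash
python3 - <<'E'
from h import *
s=snap("scene"); t=snap("top")
cv2.imwrite("pics/s6.png",s["color"][:,:,::-1]); cv2.imwrite("pics/t6.png",t["color"][:,:,::-1])
crop(t,(265,125,385,225),6,"pics/t6c.png")
E
```

```text
(no output)
```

View pics/s6.png

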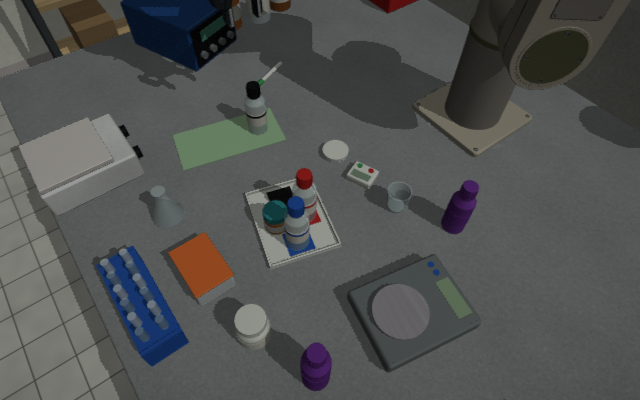

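View pics/t6c.png

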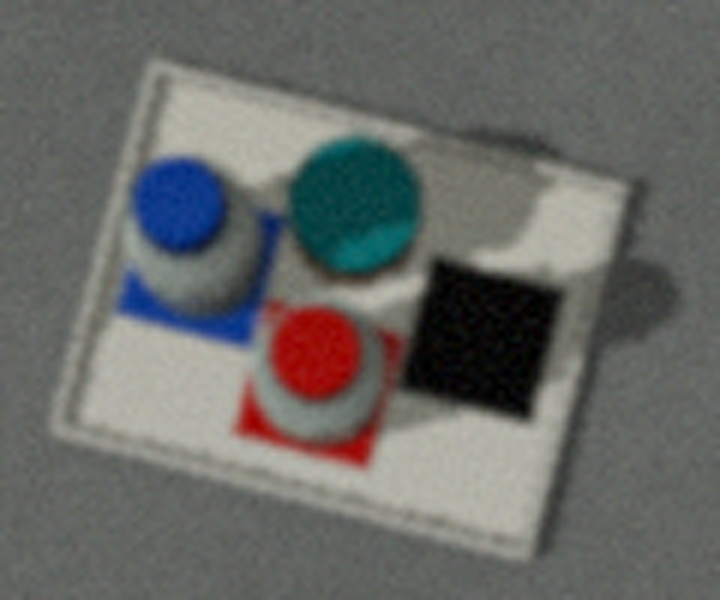

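The black bottle stands on the mat at (257,110) in the scene view, and the black pad is bare in the top view. Next the red bottle.

Emit:
{"name": "move_arm", "arguments": {"rows": [[[0.01, 0.002, 0, 0, 0, 0], [0.03, 0.006, 0, 0, 0, 0], [0.06, 0.012, 0, 0, 0, 0], [0.09, 0.018, 0, 0, 0, 0], [0.12, 0.025, 0, 0, 0, 0], [0.15, 0.031, 0, 0, 0, 0], [0.18, 0.037, 0, 0, 0, 0], [0.21, 0.043, 0, 0, 0, 0], [0.235, 0.048, 0, 0, 0, 0], [0.255, 0.052, 0, 0, 0, 0], [0.267, 0.055, 0, 0, 0, 0], [0.2735, 0.056, 0, 0, 0, 0], [0.2735, 0.056, 0.02, 0, 0, 0], [0.2735, 0.056, 0.05, 0, 0, 0], [0.2735, 0.056, 0.08, 0, 0, 0], [0.2735, 0.056, 0.11, 0, 0, 0], [0.2735, 0.056, 0.128, 0, 0, 0], [0.2735, 0.056, 0.135, 0, 0, 0], [0.2735, 0.056, 0.135, 0, 0, 0], [0.2735, 0.056, 0.135, 0, 0, 0]]]}}

```text
time: 14.45
tool_pos: [524.6, 1.2, 166.2]
tcp_rot: [179.9, 0.0, 90.0]
ft_force: [1.2, 0.3, 0.4]
finger_gap: 51.2
```

```bash
python3 - <<'E'
from h import *
s=snap("scene"); t=snap("top"); crop(s,(240,90,370,230),4,"pics/s7.png")
q=sensors.sense();print(q["tool_pos"])
H,S,V=cv2.split(cv2.cvtColor(s["color"],cv2.COLOR_RGB2HSV))
for b in blobs(V[70:130,235:280]<22,40): 
    c=b[0]+[235,70]; print("black cap blob",c,b[1],ray(s,c,126))
H,S,V=cv2.split(cv2.cvtColor(t["color"],cv2.COLOR_RGB2HSV))
cv2.imwrite("pics/t7.png",t["color"][:,:,::-1])
E
```

```text
[525.03160989   1.31420216 166.70405972]
black cap blob [252.77  89.48] [ 11  11  14  18 202] [ 469.40084862 -270.88802991  126.        ]
```

View pics/s7.png

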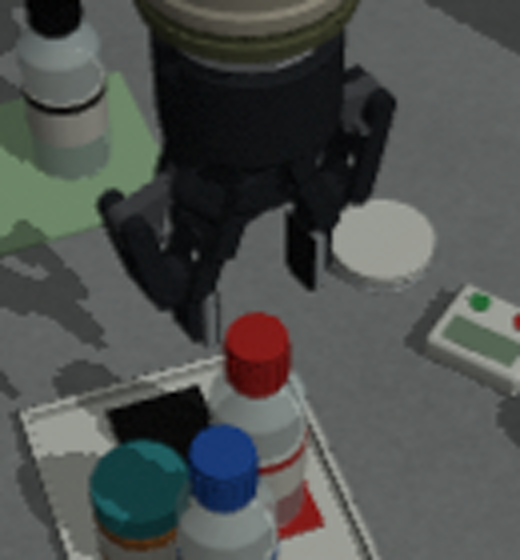

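View pics/t7.png

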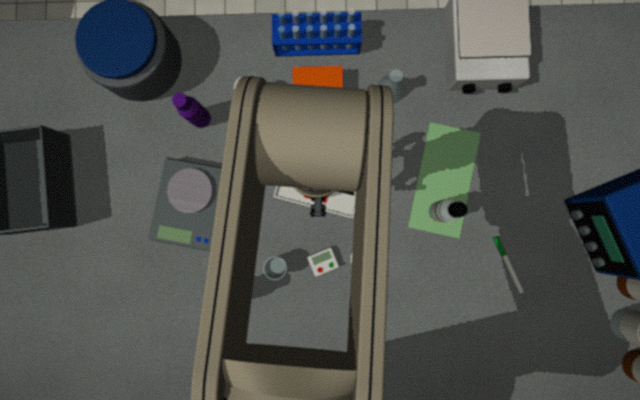

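Emit:
{"name": "move_arm", "arguments": {"rows": [[[0, 0, 0.01, 0, 0, 0], [0, 0, 0.02, 0, 0, 0], [0, 0, 0.03, 0, 0, 0], [0, 0, 0.037, 0, 0, 0], [0, 0, 0.042, 0, 0, 0], [0, 0, 0.042, 0, 0, 0], [0, 0, 0.042, 0, 0, 0]]]}}

```text
time: 15.25
tool_pos: [524.0, 1.5, 123.0]
tcp_rot: [-180.0, -0.0, 90.0]
ft_force: [1.4, -0.4, -0.5]
finger_gap: 51.1
```

Emit:
{"name": "move_arm", "arguments": {"rows": [[[0, 0, 0, 0, 0, 0], [0, 0, 0, 0, 0, 0], [0, 0, 0, 0, 0, 0], [0, 0, 0, 0, 0, 0], [0, 0, 0, 0, 0, 0], [0, 0, 0, 0, 0, 0], [0, 0, 0, 0, 0, 0], [0, 0, 0, 0, 0, 0], [0, 0, 0, 0, 0, 0]]], "grip": 0}}

```text
time: 16.15
tool_pos: [524.6, 1.5, 123.7]
tcp_rot: [179.9, 0.0, 90.0]
ft_force: [0.9, 0.7, 5.7]
finger_gap: 28.8
```

Emit:
{"name": "move_arm", "arguments": {"rows": [[[0, 0, -0.003, 0, 0, 0], [0, 0, -0.01, 0, 0, 0], [0, 0, -0.02, 0, 0, 0], [0, 0, -0.035, 0, 0, 0], [0, 0, -0.05, 0, 0, 0], [0, 0, -0.065, 0, 0, 0], [0, 0, -0.08, 0, 0, 0], [0, 0, -0.095, 0, 0, 0], [0, 0, -0.11, 0, 0, 0], [0, 0, -0.125, 0, 0, 0], [0, 0, -0.14, 0, 0, 0], [0, 0, -0.152, 0, 0, 0], [0, 0, -0.161, 0, 0, 0], [0, 0, -0.165, 0, 0, 0], [0, 0, -0.167, 0, 0, 0], [0, 0, -0.167, 0, 0, 0]]]}}

```text
time: 17.75
tool_pos: [523.9, 1.5, 289.7]
tcp_rot: [-180.0, -0.0, 90.0]
ft_force: [0.8, 0.7, -2.0]
finger_gap: 28.7
```

```bash
python3 - <<'E'
from h import *
s=snap("scene"); crop(s,(220,50,370,240),3,"pics/s8.png"); q=sensors.sense();print(q["tool_pos"],q["ft_force"],q["finger_gap"])
E
```

```text
[523.75142051   1.52389894 289.34975968] [ 0.36191375 -0.99359859 -1.96152534] 28.73245405974447
```

View pics/s8.png

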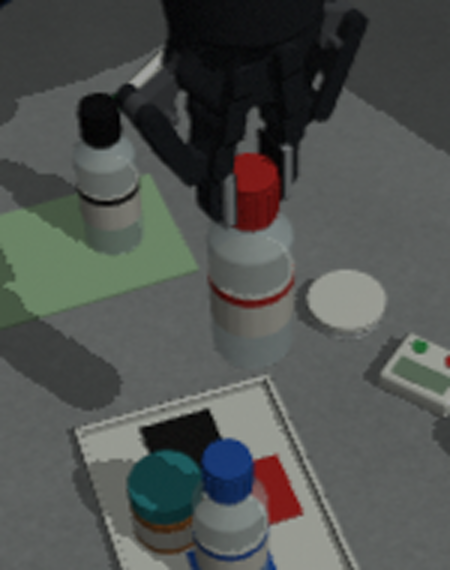

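Red hangs upright in the gripper at (250,260). Carrying to the middle mat slot.

Emit:
{"name": "move_arm", "arguments": {"rows": [[[-0.005, 0, 0, 0, 0, 0], [-0.017, 0.001, 0, 0, 0, 0], [-0.035, 0.002, 0, 0, 0, 0], [-0.055, 0.003, 0, 0, 0, 0], [-0.075, 0.004, 0, 0, 0, 0], [-0.095, 0.006, 0, 0, 0, 0], [-0.115, 0.007, 0, 0, 0, 0], [-0.135, 0.008, 0, 0, 0, 0], [-0.155, 0.009, 0, 0, 0, 0], [-0.175, 0.01, 0, 0, 0, 0], [-0.195, 0.011, 0, 0, 0, 0], [-0.215, 0.013, 0, 0, 0, 0], [-0.235, 0.014, 0, 0, 0, 0], [-0.253, 0.015, 0, 0, 0, 0], [-0.269, 0.016, 0, 0, 0, 0], [-0.281, 0.0165, 0, 0, 0, 0], [-0.288, 0.017, 0, 0, 0, 0], [-0.2915, 0.017, 0, 0, 0, 0], [-0.2915, 0.017, 0, 0, 0, 0], [-0.2915, 0.017, 0, 0, 0, 0]]]}}

```text
time: 19.8
tool_pos: [541.2, -289.4, 290.1]
tcp_rot: [180.0, -0.0, 90.0]
ft_force: [0.3, 0.2, -2.0]
finger_gap: 28.7
```

Emit:
{"name": "move_arm", "arguments": {"rows": [[[0, 0, 0.005, 0, 0, 0], [0, 0, 0.015, 0, 0, 0], [0, 0, 0.03, 0, 0, 0], [0, 0, 0.047, 0, 0, 0], [0, 0, 0.064, 0, 0, 0], [0, 0, 0.081, 0, 0, 0], [0, 0, 0.098, 0, 0, 0], [0, 0, 0.115, 0, 0, 0], [0, 0, 0.13, 0, 0, 0], [0, 0, 0.142, 0, 0, 0], [0, 0, 0.15, 0, 0, 0], [0, 0, 0.156, 0, 0, 0], [0, 0, 0.16, 0, 0, 0], [0, 0, 0.163, 0, 0, 0], [0, 0, 0.165, 0, 0, 0], [0, 0, 0.166, 0, 0, 0], [0, 0, 0.167, 0, 0, 0], [0, 0, 0.168, 0, 0, 0], [0, 0, 0.169, 0, 0, 0], [0, 0, 0.169, 0, 0, 0]]]}}

```text
time: 21.8
tool_pos: [541.0, -290.0, 120.9]
tcp_rot: [-180.0, -0.0, 90.0]
ft_force: [0.4, -0.2, -2.4]
finger_gap: 28.9
```

Emit:
{"name": "move_arm", "arguments": {"rows": [[[0, 0, 0.001, 0, 0, 0], [0, 0, 0.001, 0, 0, 0], [0, 0, 0.001, 0, 0, 0]]]}}

```text
time: 22.1
tool_pos: [541.3, -290.2, 120.8]
tcp_rot: [180.0, 0.0, 90.0]
ft_force: [-1.6, 1.1, 5.5]
finger_gap: 28.9
```

Emit:
{"name": "move_arm", "arguments": {"rows": [[[0, 0, 0, 0, 0, 0], [0, 0, 0, 0, 0, 0], [0, 0, 0, 0, 0, 0], [0, 0, 0, 0, 0, 0], [0, 0, 0, 0, 0, 0], [0, 0, 0, 0, 0, 0]]], "grip": 0.6}}

```text
time: 22.7
tool_pos: [541.0, -290.0, 119.9]
tcp_rot: [-180.0, -0.0, 90.0]
ft_force: [0.2, 0.2, -0.8]
finger_gap: 50.9
```

Emit:
{"name": "move_arm", "arguments": {"rows": [[[0, 0, -0.01, 0, 0, 0], [0, 0, -0.03, 0, 0, 0], [0, 0, -0.06, 0, 0, 0], [0, 0, -0.09, 0, 0, 0], [0, 0, -0.12, 0, 0, 0], [0, 0, -0.15, 0, 0, 0], [0, 0, -0.17, 0, 0, 0], [0, 0, -0.18, 0, 0, 0], [0, 0, -0.18, 0, 0, 0], [0, 0, -0.18, 0, 0, 0]]]}}

```text
time: 23.7
tool_pos: [540.8, -289.8, 299.0]
tcp_rot: [-179.9, -0.0, 90.0]
ft_force: [-0.6, -0.3, -0.2]
finger_gap: 51.3
```

```bash
python3 - <<'E'
from h import *
s=snap("scene"); t=snap("top")
crop(t,(265,125,385,225),6,"pics/t9c.png");crop(s,(160,60,360,280),2.5,"pics/s9.png")
E
```

```text
(no output)
```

View pics/s9.png

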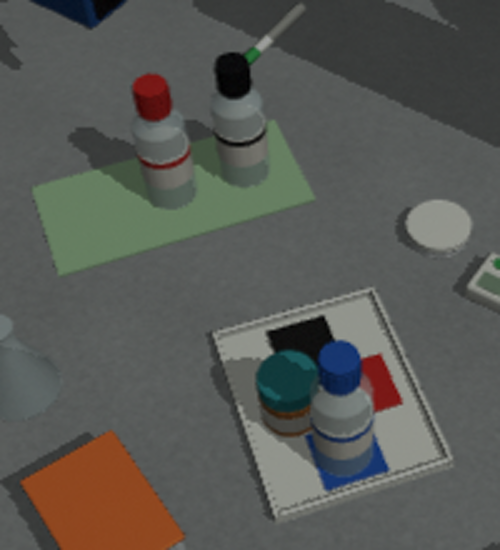

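View pics/t9c.png

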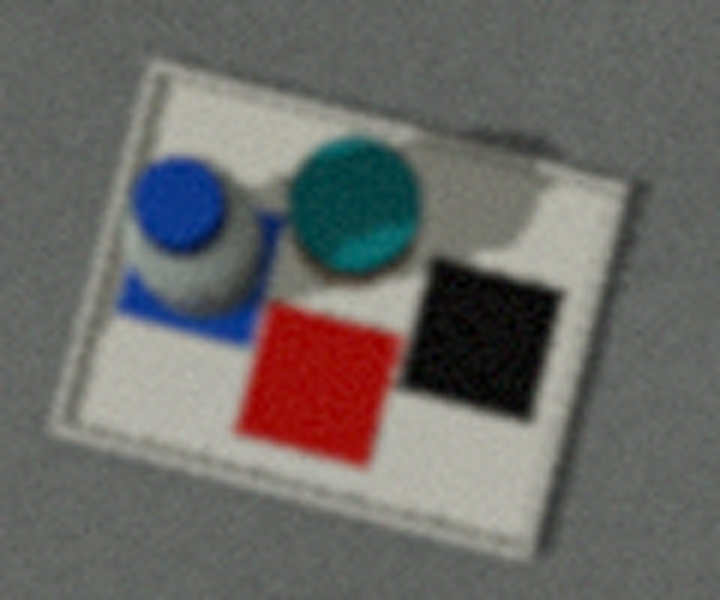

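Red and black stand upright on the mat at (165,140) and (240,120). The red and black pads are bare. Now blue.

Emit:
{"name": "move_arm", "arguments": {"rows": [[[0.012, 0.001, 0, 0, 0, 0], [0.04, 0.004, 0, 0, 0, 0], [0.08, 0.008, 0, 0, 0, 0], [0.12, 0.012, 0, 0, 0, 0], [0.16, 0.016, 0, 0, 0, 0], [0.2, 0.02, 0, 0, 0, 0], [0.24, 0.024, 0, 0, 0, 0], [0.275, 0.027, 0, 0, 0, 0], [0.305, 0.03, 0, 0, 0, 0], [0.325, 0.032, 0, 0, 0, 0], [0.3355, 0.033, 0, 0, 0, 0], [0.3355, 0.033, 0, 0, 0, 0], [0.3355, 0.033, 0.02, 0, 0, 0], [0.3355, 0.033, 0.05, 0, 0, 0], [0.3355, 0.033, 0.08, 0, 0, 0], [0.3355, 0.033, 0.11, 0, 0, 0], [0.3355, 0.033, 0.128, 0, 0, 0], [0.3355, 0.033, 0.135, 0, 0, 0], [0.3355, 0.033, 0.135, 0, 0, 0], [0.3355, 0.033, 0.135, 0, 0, 0]]]}}

```text
time: 25.8
tool_pos: [574.7, 45.0, 166.2]
tcp_rot: [179.9, 0.0, 90.0]
ft_force: [0.1, 0.1, 0.4]
finger_gap: 50.8
```

```bash
python3 - <<'E'
from h import *
s=snap("scene"); crop(s,(240,110,370,260),4,"pics/s10.png"); print(sensors.sense()["tool_pos"])
E
```

```text
[574.97898723  45.13169964 166.71085225]
```

View pics/s10.png

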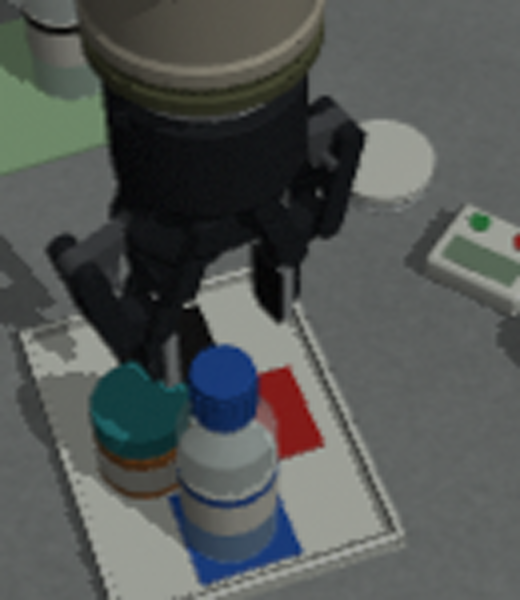

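The fingers straddle the blue cap at about (225,370), left tip at (168,380) and well above the jar lid. Descending.

Emit:
{"name": "move_arm", "arguments": {"rows": [[[0, 0, 0.01, 0, 0, 0], [0, 0, 0.02, 0, 0, 0], [0, 0, 0.03, 0, 0, 0], [0, 0, 0.037, 0, 0, 0], [0, 0, 0.042, 0, 0, 0], [0, 0, 0.042, 0, 0, 0], [0, 0, 0.042, 0, 0, 0]]]}}

```text
time: 26.55
tool_pos: [574.0, 45.5, 123.0]
tcp_rot: [-180.0, 0.0, 90.0]
ft_force: [-1.2, 0.1, 0.3]
finger_gap: 51.0
```

Emit:
{"name": "move_arm", "arguments": {"rows": [[[0, 0, 0, 0, 0, 0], [0, 0, 0, 0, 0, 0], [0, 0, 0, 0, 0, 0], [0, 0, 0, 0, 0, 0], [0, 0, 0, 0, 0, 0], [0, 0, 0, 0, 0, 0], [0, 0, 0, 0, 0, 0], [0, 0, 0, 0, 0, 0], [0, 0, 0, 0, 0, 0]]], "grip": 0}}

```text
time: 27.45
tool_pos: [574.6, 45.5, 123.8]
tcp_rot: [179.9, -0.0, 90.0]
ft_force: [0.1, 0.5, 5.1]
finger_gap: 28.6
```

Emit:
{"name": "move_arm", "arguments": {"rows": [[[0, 0, -0.003, 0, 0, 0], [0, 0, -0.01, 0, 0, 0], [0, 0, -0.02, 0, 0, 0], [0, 0, -0.035, 0, 0, 0], [0, 0, -0.05, 0, 0, 0], [0, 0, -0.065, 0, 0, 0], [0, 0, -0.08, 0, 0, 0], [0, 0, -0.095, 0, 0, 0], [0, 0, -0.11, 0, 0, 0], [0, 0, -0.125, 0, 0, 0], [0, 0, -0.14, 0, 0, 0], [0, 0, -0.152, 0, 0, 0], [0, 0, -0.161, 0, 0, 0], [0, 0, -0.165, 0, 0, 0], [0, 0, -0.167, 0, 0, 0], [0, 0, -0.167, 0, 0, 0]]]}}

```text
time: 29.05
tool_pos: [573.9, 45.6, 289.7]
tcp_rot: [-180.0, -0.0, 90.0]
ft_force: [-0.6, 0.5, -1.4]
finger_gap: 28.8
```

```bash
python3 - <<'E'
from h import *
s=snap("scene"); crop(s,(220,60,370,260),3,"pics/s11.png"); q=sensors.sense();print(q["tool_pos"],q["ft_force"],q["finger_gap"])
E
```

```text
[573.78487945  45.51293216 289.36132412] [-0.13049722  0.30180765 -3.18846968] 28.918001750202663
```

View pics/s11.png

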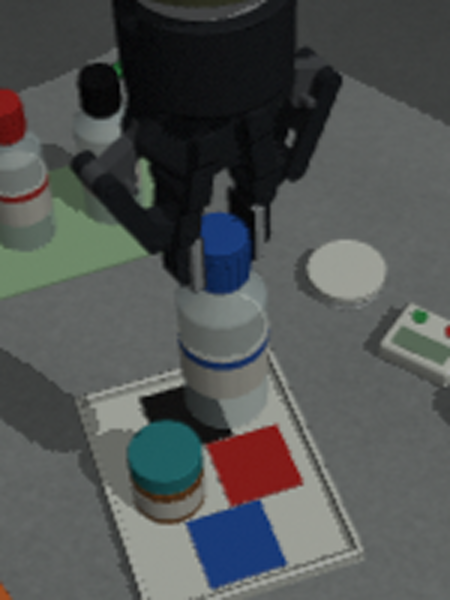

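Blue is lifted upright; the blue pad is bare at (235,545) and the jar is undisturbed. Carrying to the far mat slot.

Emit:
{"name": "move_arm", "arguments": {"rows": [[[-0.005, 0.0005, 0, 0, 0, 0], [-0.018, 0.002, 0, 0, 0, 0], [-0.037, 0.004, 0, 0, 0, 0], [-0.06, 0.007, 0, 0, 0, 0], [-0.085, 0.01, 0, 0, 0, 0], [-0.11, 0.0125, 0, 0, 0, 0], [-0.135, 0.015, 0, 0, 0, 0], [-0.16, 0.018, 0, 0, 0, 0], [-0.185, 0.021, 0, 0, 0, 0], [-0.21, 0.024, 0, 0, 0, 0], [-0.235, 0.027, 0, 0, 0, 0], [-0.26, 0.0295, 0, 0, 0, 0], [-0.284, 0.032, 0, 0, 0, 0], [-0.306, 0.0345, 0, 0, 0, 0], [-0.325, 0.037, 0, 0, 0, 0], [-0.339, 0.0385, 0, 0, 0, 0], [-0.348, 0.0395, 0, 0, 0, 0], [-0.352, 0.04, 0, 0, 0, 0], [-0.3535, 0.04, 0, 0, 0, 0], [-0.3535, 0.04, 0, 0, 0, 0]]]}}

```text
time: 31.1
tool_pos: [614.1, -307.5, 290.0]
tcp_rot: [180.0, -0.0, 90.0]
ft_force: [-0.1, 0.5, -2.4]
finger_gap: 28.7
```

Emit:
{"name": "move_arm", "arguments": {"rows": [[[0, 0, 0.005, 0, 0, 0], [0, 0, 0.015, 0, 0, 0], [0, 0, 0.03, 0, 0, 0], [0, 0, 0.047, 0, 0, 0], [0, 0, 0.064, 0, 0, 0], [0, 0, 0.081, 0, 0, 0], [0, 0, 0.098, 0, 0, 0], [0, 0, 0.115, 0, 0, 0], [0, 0, 0.13, 0, 0, 0], [0, 0, 0.142, 0, 0, 0], [0, 0, 0.15, 0, 0, 0], [0, 0, 0.156, 0, 0, 0], [0, 0, 0.16, 0, 0, 0], [0, 0, 0.163, 0, 0, 0], [0, 0, 0.165, 0, 0, 0], [0, 0, 0.166, 0, 0, 0], [0, 0, 0.167, 0, 0, 0], [0, 0, 0.168, 0, 0, 0], [0, 0, 0.169, 0, 0, 0], [0, 0, 0.169, 0, 0, 0]]]}}

```text
time: 33.1
tool_pos: [614.0, -308.0, 120.9]
tcp_rot: [-180.0, -0.0, 90.0]
ft_force: [0.6, 0.3, -2.3]
finger_gap: 28.6
```

Emit:
{"name": "move_arm", "arguments": {"rows": [[[0, 0, 0.001, 0, 0, 0], [0, 0, 0.001, 0, 0, 0], [0, 0, 0.001, 0, 0, 0]]]}}

```text
time: 33.4
tool_pos: [614.3, -308.2, 120.8]
tcp_rot: [180.0, 0.0, 90.0]
ft_force: [-2.0, 1.7, 4.5]
finger_gap: 28.8
```

Emit:
{"name": "move_arm", "arguments": {"rows": [[[0, 0, 0, 0, 0, 0], [0, 0, 0, 0, 0, 0], [0, 0, 0, 0, 0, 0], [0, 0, 0, 0, 0, 0], [0, 0, 0, 0, 0, 0], [0, 0, 0, 0, 0, 0]]], "grip": 0.6}}

```text
time: 34.0
tool_pos: [614.0, -308.0, 119.9]
tcp_rot: [-180.0, -0.0, 90.0]
ft_force: [1.1, -0.4, -0.1]
finger_gap: 51.1
```

Emit:
{"name": "move_arm", "arguments": {"rows": [[[0, 0, -0.01, 0, 0, 0], [0, 0, -0.03, 0, 0, 0], [0, 0, -0.06, 0, 0, 0], [0, 0, -0.09, 0, 0, 0], [0, 0, -0.12, 0, 0, 0], [0, 0, -0.15, 0, 0, 0], [0, 0, -0.17, 0, 0, 0], [0, 0, -0.18, 0, 0, 0], [0, 0, -0.18, 0, 0, 0], [0, 0, -0.18, 0, 0, 0]]]}}

```text
time: 35.0
tool_pos: [613.8, -307.8, 298.9]
tcp_rot: [-179.9, -0.0, 90.0]
ft_force: [-0.2, -0.2, -1.0]
finger_gap: 51.0
```

```bash
python3 - <<'E'
from h import *
s=snap("scene"); t=snap("top")
crop(t,(265,125,385,225),6,"pics/t12c.png");crop(s,(160,60,360,280),2.5,"pics/s12.png")
np.savez("bare.npz",t=t["color"],s=s["color"])
for n,im,b in(("top",t,(270,130,380,220)),("scene",s,(243,175,342,268))):
    x0,y0,x1,y1=b
    H,S,V=cv2.split(cv2.cvtColor(im["color"],cv2.COLOR_RGB2HSV)); H=H.astype(int)
    for k,m in dict(blue=(abs(H-112)<10)&(S>150),red=((H<6)|(H>174))&(S>150)&(V>60),teal=(abs(H-92)<8)&(S>100),black=V<30).items():
        mm=np.zeros(m.shape,np.uint8); mm[y0:y1,x0:x1]=m[y0:y1,x0:x1]
        for c in cv2.findContours(mm,0,2)[0]:
            if cv2.contourArea(c)<60: continue
            rc=cv2.minAreaRect(c); M=cv2.moments(c); ce=(M["m10"]/M["m00"],M["m01"]/M["m00"])
            print(n,k,np.round(ce,2),rc,ray(im,ce,59 if k=="teal" else 6).round(1))
mask=None
# mat
for n,im,b in(("top",t,(400,110,490,245)),("scene",s,(165,105,295,170))):
    x0,y0,x1,y1=b; H,S,V=cv2.split(cv2.cvtColor(im["color"],cv2.COLOR_RGB2HSV)); 
for n,im,col in(("top",t,0),("scene",s,0)):
    H,S,V=cv2.split(cv2.cvtColor(im["color"],cv2.COLOR_RGB2HSV)); H=H.astype(int)
E
```

```text
top blue [298.08 168.66] ((298.107421875, 168.61317443847656), (21.839740753173828, 21.57209587097168), 15.52410888671875) [573.5  45.7   6. ]
top red [317.61 188.47] ((317.7647399902344, 188.44117736816406), (22.070741653442383, 21.828205108642578), 14.03624439239502) [526.5   1.1   6. ]
top teal [323.77 158.84] ((324.0000305175781, 159.0), (21.21320343017578, 21.21320343017578), 45.0) [586.1 -14.1  59. ]
top black [344.74 180.99] ((344.6470947265625, 180.91177368164062), (20.130455017089844, 20.372989654541016), 14.03624439239502) [542.7 -61.9   6. ]
scene blue [298.2  240.81] ((298.45001220703125, 240.8499755859375), (23.400854110717773, 26.246904373168945), 71.56504821777344) [573.7  48.8   6. ]
scene red [304.13 214.5 ] ((304.1500244140625, 213.9500274658203), (22.13594627380371, 25.61444854736328), 71.56505584716797) [526.8   3.9   6. ]
scene teal [274.75 211.73] ((274.5, 211.5), (23.0, 25.0), 0.0) [589.7  -6.9  59. ]
scene black [283.1 196.1] ((281.63763427734375, 198.45870971679688), (19.635440826416016, 24.903484344482422), 73.3007583618164) [535.8 -62.3   6. ]
```

View pics/s12.png

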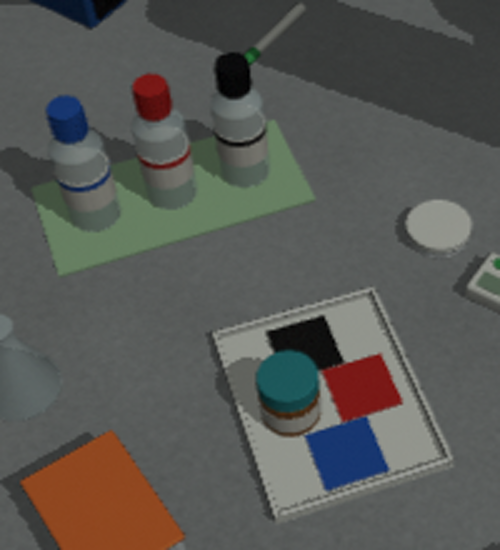

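View pics/t12c.png

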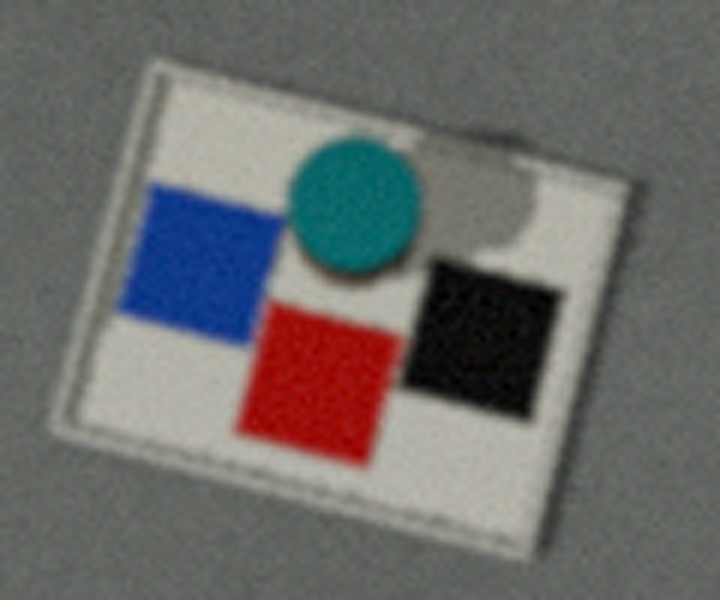

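All three bottles stand on the mat; the jar is alone in the tray with the three pads bare. Now the jar, gripped with the jaws along world y (yaw 0), which also fixes its true y.

Emit:
{"name": "move_arm", "arguments": {"rows": [[[0.012, -0.001, 0, 0, 0, 4], [0.035, -0.003, 0, 0, 0, 11], [0.06, -0.0055, 0, 0, 0, 18], [0.085, -0.0075, 0, 0, 0, 25], [0.11, -0.01, 0, 0, 0, 32], [0.135, -0.012, 0, 0, 0, 39], [0.16, -0.0145, 0, 0, 0, 46], [0.185, -0.0165, 0, 0, 0, 53], [0.21, -0.019, 0, 0, 0, 60], [0.235, -0.021, 0, 0, 0, 67], [0.255, -0.023, 0, 0, 0, 74], [0.275, -0.0245, 0, 0, 0, 80], [0.29, -0.026, 0, 0, 0, 86], [0.2955, -0.0265, 0, 0, 0, 90], [0.2955, -0.0265, 0, 0, 0, 90], [0.2955, -0.0265, 0, 0, 0, 90], [0.2955, -0.0265, 0, 0, 0, 90]]], "grip": 1}}

```text
time: 36.8
tool_pos: [587.3, -13.0, 299.4]
tcp_rot: [180.0, 0.1, 0.1]
ft_force: [0.2, -0.2, 0.7]
finger_gap: 85.3
```

Emit:
{"name": "move_arm", "arguments": {"rows": [[[0, 0, 0.02, 0, 0, 0], [0, 0, 0.05, 0, 0, 0], [0, 0, 0.08, 0, 0, 0], [0, 0, 0.11, 0, 0, 0], [0, 0, 0.14, 0, 0, 0], [0, 0, 0.17, 0, 0, 0], [0, 0, 0.19, 0, 0, 0], [0, 0, 0.2, 0, 0, 0], [0, 0, 0.2, 0, 0, 0], [0, 0, 0.2, 0, 0, 0]]]}}

```text
time: 37.8
tool_pos: [588.2, -12.8, 101.1]
tcp_rot: [180.0, -0.1, 0.0]
ft_force: [0.1, -0.0, 0.6]
finger_gap: 85.4
```

```bash
python3 - <<'E'
from h import *
s=snap("scene"); crop(s,(220,120,350,270),4,"pics/s13.png"); q=sensors.sense();print(q["tool_pos"],q["joint_pos"].round(1),q["finger_gap"])
E
```

```text
[588.61262829 -12.76914199 101.62996188] [-6.2 11.7 95.4 -0.  72.8 83.8] 85.19893616458904
```

View pics/s13.png

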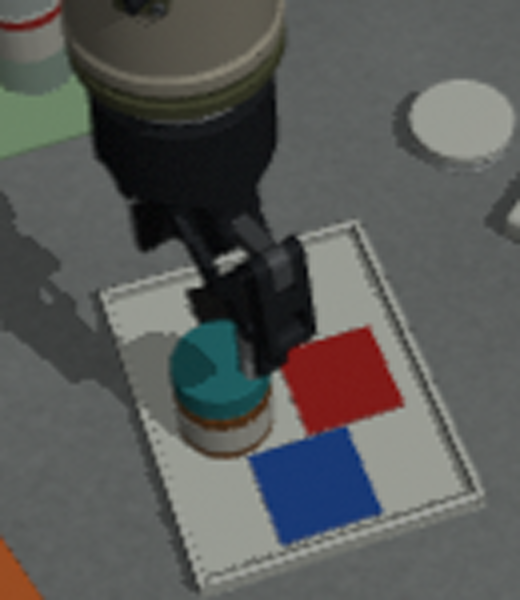

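The near finger at (270,370) is where a finger 42 mm to +y of the jar, 100 mm up, should appear, so the jar lies between the fingers. Descending and gripping.

Emit:
{"name": "move_arm", "arguments": {"rows": [[[0, 0, 0.01, 0, 0, 0], [0, 0, 0.02, 0, 0, 0], [0, 0, 0.03, 0, 0, 0], [0, 0, 0.04, 0, 0, 0], [0, 0, 0.05, 0, 0, 0], [0, 0, 0.06, 0, 0, 0], [0, 0, 0.067, 0, 0, 0], [0, 0, 0.07, 0, 0, 0], [0, 0, 0.07, 0, 0, 0], [0, 0, 0.07, 0, 0, 0]]]}}

```text
time: 38.85
tool_pos: [587.8, -12.5, 30.4]
tcp_rot: [180.0, -0.0, 0.0]
ft_force: [-0.2, -0.2, -0.5]
finger_gap: 85.8
```

```bash
python3 - <<'E'
from h import *
s=snap("scene"); crop(s,(220,120,350,270),4,"pics/s14.png"); q=sensors.sense();print(q["tool_pos"],q["ft_force"])
E
```

```text
[588.015672   -12.54061739  30.57496813] [0.52916326 0.08135672 0.63300569]
```

View pics/s14.png

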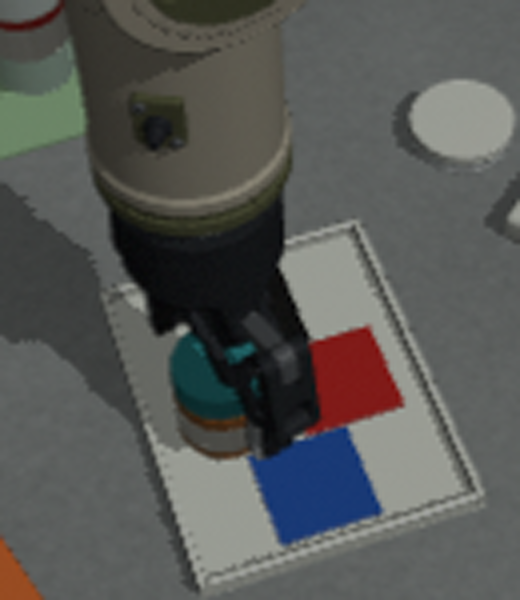

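The jar sits between the jaws with no contact force. Closing.

Emit:
{"name": "move_arm", "arguments": {"rows": [[[0, 0, 0, 0, 0, 0], [0, 0, 0, 0, 0, 0], [0, 0, 0, 0, 0, 0], [0, 0, 0, 0, 0, 0], [0, 0, 0, 0, 0, 0], [0, 0, 0, 0, 0, 0], [0, 0, 0, 0, 0, 0], [0, 0, 0, 0, 0, 0], [0, 0, 0, 0, 0, 0], [0, 0, 0, 0, 0, 0]]], "grip": 0, "newtons": 35}}

```text
time: 39.9
tool_pos: [588.0, -12.4, 30.6]
tcp_rot: [180.0, -0.1, 0.0]
ft_force: [-0.4, 0.7, 5.6]
finger_gap: 49.5
```

```bash
python3 - <<'E'
from h import *
s=snap("scene"); crop(s,(220,120,350,270),4,"pics/s15.png"); q=sensors.sense();print(q["tool_pos"],q["ft_force"],q["finger_gap"])
E
```

```text
[587.97031516 -12.46566807  30.55765078] [-0.5985947   0.34392234  5.48394017] 49.451899091230395
```

View pics/s15.png

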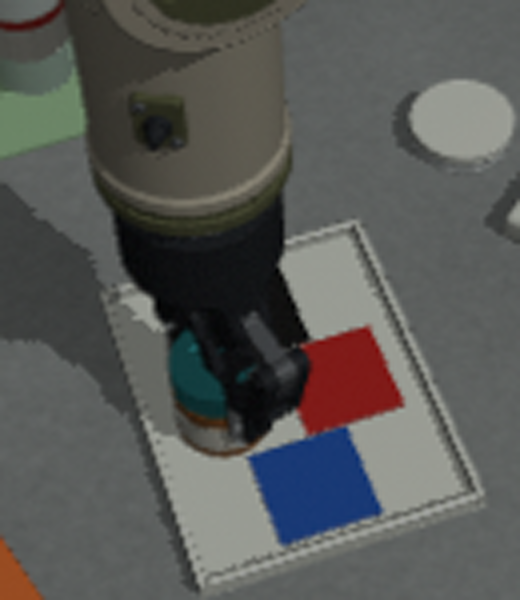

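```bash
python3 - <<'E'
from h import *
s=snap("scene"); t=snap("top")
for n,im,seed in(("scene",s,(402,312)),("top",t,(189,190))):
    g=cv2.GaussianBlur(im["color"],(5,5),0)
    m=np.zeros((402,642),np.uint8); g2=g.copy()
    cv2.floodFill(g2,m,seed,0,(9,9,9),(9,9,9),4|cv2.FLOODFILL_MASK_ONLY|cv2.FLOODFILL_FIXED_RANGE|(255<<8))
    mm=cv2.morphologyEx(m[1:-1,1:-1],cv2.MORPH_OPEN,np.ones((5,5)));c=max(cv2.findContours(mm,0,1)[0],key=cv2.contourArea)
    P=np.array([ray(im,p[0],50)[:2] for p in cv2.convexHull(c)],np.float32)
    print(n,cv2.fitEllipse(P),cv2.fitEllipse(c))
E
```

```text
scene ((523.5596923828125, 287.9222106933594), (96.67938232421875, 96.93102264404297), 24.42713737487793) ((400.7916564941406, 311.13433837890625), (50.753047943115234, 57.733184814453125), 125.68207550048828)
top ((523.4876098632812, 285.09906005859375), (93.1727523803711, 94.49042510986328), 59.196868896484375) ((188.64500427246094, 190.3948516845703), (40.969322204589844, 42.186851501464844), 39.750099182128906)
```

The jar is gripped (gap 49.5). The two views bracket the pan centre at (523.5, 286.5). Lifting and carrying it there.

Emit:
{"name": "move_arm", "arguments": {"rows": [[[0, 0, -0.003, 0, 0, 0], [0, 0, -0.01, 0, 0, 0], [0, 0, -0.022, 0, 0, 0], [0, 0, -0.037, 0, 0, 0], [0, 0, -0.052, 0, 0, 0], [0, 0, -0.067, 0, 0, 0], [0, 0, -0.082, 0, 0, 0], [0, 0, -0.097, 0, 0, 0], [0, 0, -0.11, 0, 0, 0], [0, 0, -0.117, 0, 0, 0], [0, 0, -0.12, 0, 0, 0], [0, 0, -0.12, 0, 0, 0]]]}}

```text
time: 41.25
tool_pos: [587.6, -12.5, 150.1]
tcp_rot: [180.0, -0.0, 0.0]
ft_force: [0.8, -0.3, -1.3]
finger_gap: 49.3
```

Emit:
{"name": "move_arm", "arguments": {"rows": [[[-0.001, -0.005, 0, 0, 0, 0], [-0.004, -0.017, 0, 0, 0, 0], [-0.007, -0.035, 0, 0, 0, 0], [-0.012, -0.055, 0, 0, 0, 0], [-0.016, -0.075, 0, 0, 0, 0], [-0.02, -0.095, 0, 0, 0, 0], [-0.024, -0.115, 0, 0, 0, 0], [-0.028, -0.135, 0, 0, 0, 0], [-0.033, -0.155, 0, 0, 0, 0], [-0.037, -0.175, 0, 0, 0, 0], [-0.041, -0.195, 0, 0, 0, 0], [-0.045, -0.215, 0, 0, 0, 0], [-0.05, -0.235, 0, 0, 0, 0], [-0.054, -0.255, 0, 0, 0, 0], [-0.057, -0.272, 0, 0, 0, 0], [-0.06, -0.285, 0, 0, 0, 0], [-0.062, -0.294, 0, 0, 0, 0], [-0.063, -0.298, 0, 0, 0, 0], [-0.063, -0.299, 0, 0, 0, 0], [-0.063, -0.299, 0, 0, 0, 0]]]}}

```text
time: 43.25
tool_pos: [524.7, 286.1, 150.0]
tcp_rot: [180.0, 0.0, -0.0]
ft_force: [-0.0, 0.4, -1.7]
finger_gap: 49.3
```

Emit:
{"name": "move_arm", "arguments": {"rows": [[[0, 0, 0.005, 0, 0, 0], [0, 0, 0.015, 0, 0, 0], [0, 0, 0.028, 0, 0, 0], [0, 0, 0.04, 0, 0, 0], [0, 0, 0.05, 0, 0, 0], [0, 0, 0.058, 0, 0, 0], [0, 0, 0.064, 0, 0, 0], [0, 0, 0.067, 0, 0, 0], [0, 0, 0.069, 0, 0, 0], [0, 0, 0.069, 0, 0, 0], [0, 0, 0.069, 0, 0, 0]]]}}

```text
time: 44.35
tool_pos: [524.8, 286.7, 81.5]
tcp_rot: [-180.0, -0.0, 0.0]
ft_force: [0.4, -0.1, -1.1]
finger_gap: 49.1
```

```bash
python3 - <<'E'
from h import *
s=snap("scene"); crop(s,(330,200,500,370),3.4,"pics/s16.png"); q=sensors.sense();print(q["tool_pos"],q["ft_force"],q["finger_gap"])
E
```

```text
[524.83730019 286.68440004  81.55981352] [-0.28247465 -0.24731663 -0.65588273] 48.74147762731502
```

View pics/s16.png

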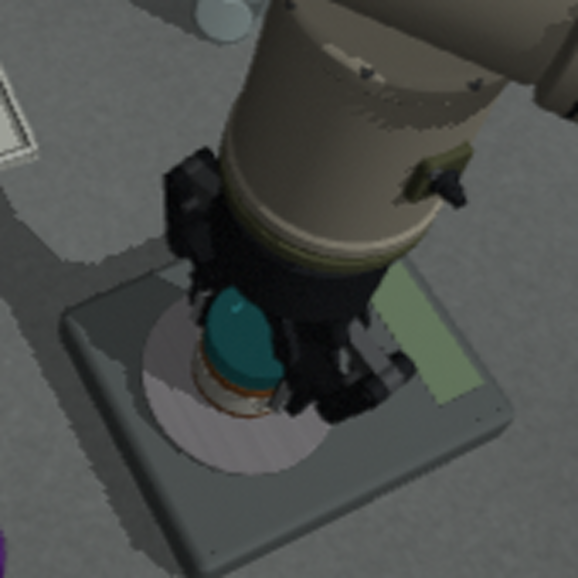

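The jar is just above the pan, foot at about (245,400). Lowering in small steps.

Emit:
{"name": "move_arm", "arguments": {"rows": [[[0, 0, 0.001, 0, 0, 0], [0, 0, 0.002, 0, 0, 0], [0, 0, 0.003, 0, 0, 0], [0, 0, 0.004, 0, 0, 0], [0, 0, 0.005, 0, 0, 0], [0, 0, 0.005, 0, 0, 0], [0, 0, 0.005, 0, 0, 0]]]}}

```text
time: 45.1
tool_pos: [524.5, 286.5, 76.6]
tcp_rot: [180.0, -0.0, 0.0]
ft_force: [-2.8, -1.1, 5.3]
finger_gap: 49.3
```

Emit:
{"name": "move_arm", "arguments": {"rows": [[[0, 0, 0, 0, 0, 0], [0, 0, 0, 0, 0, 0], [0, 0, 0, 0, 0, 0], [0, 0, 0, 0, 0, 0], [0, 0, 0, 0, 0, 0], [0, 0, 0, 0, 0, 0], [0, 0, 0, 0, 0, 0], [0, 0, 0, 0, 0, 0]]], "grip": 1, "newtons": 40}}

```text
time: 45.9
tool_pos: [524.5, 286.5, 75.9]
tcp_rot: [180.0, 0.0, 0.0]
ft_force: [-0.7, 0.2, -0.2]
finger_gap: 85.8
```

Emit:
{"name": "move_arm", "arguments": {"rows": [[[0, 0, -0.01, 0, 0, 0], [0, 0, -0.03, 0, 0, 0], [0, 0, -0.06, 0, 0, 0], [0, 0, -0.1, 0, 0, 0], [0, 0, -0.14, 0, 0, 0], [0, 0, -0.18, 0, 0, 0], [0, 0, -0.21, 0, 0, 0], [0, 0, -0.224, 0, 0, 0], [0, 0, -0.224, 0, 0, 0]]]}}

```text
time: 46.8
tool_pos: [525.5, 287.0, 303.0]
tcp_rot: [-179.9, -0.3, 0.0]
ft_force: [0.1, 0.3, -0.2]
finger_gap: 85.3
```

Emit:
{"name": "move_arm", "arguments": {"rows": [[[0.004, 0.015, 0, 0, 0, -4], [0.008, 0.04, 0, 0, 0, -11], [0.014, 0.08, 0, 0, 0, -18], [0.02, 0.12, 0, 0, 0, -25], [0.025, 0.16, 0, 0, 0, -32], [0.03, 0.2, 0, 0, 0, -39], [0.036, 0.24, 0, 0, 0, -46], [0.042, 0.28, 0, 0, 0, -53], [0.048, 0.32, 0, 0, 0, -60], [0.054, 0.36, 0, 0, 0, -67], [0.06, 0.4, 0, 0, 0, -74], [0.066, 0.44, 0, 0, 0, -80], [0.072, 0.48, 0, 0, 0, -85], [0.078, 0.52, 0, 0, 0, -88], [0.084, 0.555, 0, 0, 0, -90], [0.088, 0.58, 0, 0, 0, -90], [0.0895, 0.592, 0, 0, 0, -90], [0.0895, 0.5945, 0, 0, 0, -90], [0.0895, 0.5945, 0, 0, 0, -90], [0.0895, 0.5945, 0, 0, 0, -90]]], "grip": 0.6}}

```text
time: 48.8
tool_pos: [614.2, -306.5, 299.8]
tcp_rot: [-180.0, -0.0, 90.1]
ft_force: [0.2, -0.6, 0.3]
finger_gap: 51.0
```

```bash
python3 - <<'E'
from h import *
s=snap("scene"); t=snap("top"); q=sensors.sense();print(q["tool_pos"],q["tcp_rot"],q["finger_gap"])
cv2.imwrite("pics/s17.png",s["color"][:,:,::-1]); crop(t,(145,145,245,255),5.4,"pics/t17.png")
for n,im in(("top",t),("scene",s)):
    H,S,V=cv2.split(cv2.cvtColor(im["color"],cv2.COLOR_RGB2HSV)); H=H.astype(int)
    for b in blobs((abs(H-92)<8)&(S>100),80): print(n,b,ray(im,b[0],105 if n=="top" else 99))
    m={}
    x0,y0,x1,y1=(270,130,380,220) if n=="top" else (243,175,342,268)
    for k,mk in dict(blue=(abs(H-112)<10)&(S>150),red=((H<6)|(H>174))&(S>150)&(V>60),black=V<35).items():
        for b in blobs(mk[y0:y1,x0:x1],150): print(n,k,b[1],(b[0]+[x0,y0]).round(2),ray(im,b[0]+[x0,y0],6).round(1))
E
```

```text
[ 614.31166916 -306.61749989  300.37797751] [1.79974836e+02 1.59468251e-03 9.00877218e+01] 51.02179097464898
top (array([180.76, 187.97]), array([169, 177,  25,  23, 462], dtype=int32)) [523.38942459 281.37421512 105.        ]
top blue [ 15  26  27  26 460] [298.   168.72] [573.4  45.9   6. ]
top red [ 35  46  27  26 480] [317.67 188.51] [526.4   1.    6. ]
top black [ 63  39  24  25 421] [344.66 181.08] [542.5 -61.7   6. ]
scene (array([404.75, 299.2 ]), array([390, 284,  31,  32, 771], dtype=int32)) [525.10479502 287.32091203  99.        ]
scene blue [ 40  52  32  29 584] [298.22 240.81] [573.7  48.8   6. ]
scene red [ 46  27  31  26 522] [304.14 214.51] [526.8   3.9   6. ]
scene black [ 24  12  30  24 465] [281.46 198.58] [542.4 -58.9   6. ]
```

View pics/s17.png

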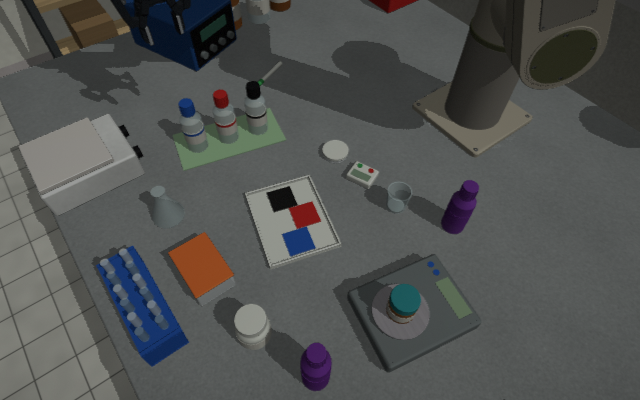

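View pics/t17.png

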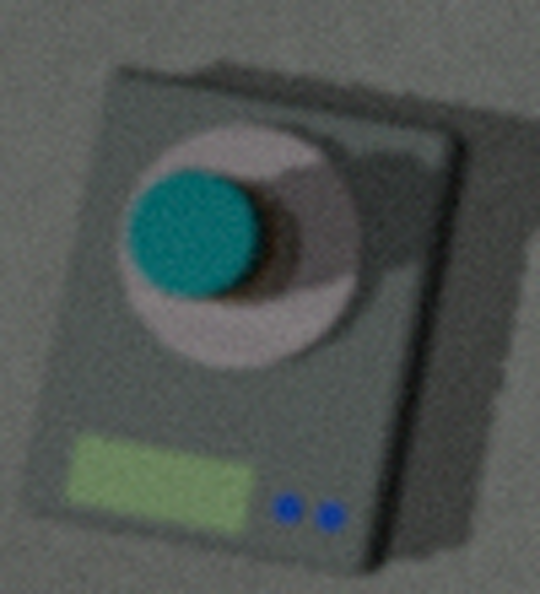

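The jar stands upright on the pan and all three bottles remain on the mat. The gripper is back over the blue bottle. Averaged pad centres: blue (573.5, 47.3), red (526.6, 2.5), black (542.5, -60.3). The average of the two views has matched every gripped position so far. Returning blue.

Emit:
{"name": "move_arm", "arguments": {"rows": [[[0, 0, 0.01, 0, 0, 0], [0, 0, 0.03, 0, 0, 0], [0, 0, 0.06, 0, 0, 0], [0, 0, 0.09, 0, 0, 0], [0, 0, 0.115, 0, 0, 0], [0, 0, 0.135, 0, 0, 0], [0, 0, 0.15, 0, 0, 0], [0, 0, 0.16, 0, 0, 0], [0, 0, 0.17, 0, 0, 0], [0, 0, 0.177, 0, 0, 0], [0, 0, 0.18, 0, 0, 0], [0, 0, 0.18, 0, 0, 0], [0, 0, 0.18, 0, 0, 0]]]}}

```text
time: 50.2
tool_pos: [614.4, -308.2, 120.8]
tcp_rot: [179.9, 0.0, 90.0]
ft_force: [-0.5, -0.1, 0.5]
finger_gap: 51.1
```

Emit:
{"name": "move_arm", "arguments": {"rows": [[[0, 0, 0, 0, 0, 0], [0, 0, 0, 0, 0, 0], [0, 0, 0, 0, 0, 0], [0, 0, 0, 0, 0, 0], [0, 0, 0, 0, 0, 0], [0, 0, 0, 0, 0, 0], [0, 0, 0, 0, 0, 0], [0, 0, 0, 0, 0, 0], [0, 0, 0, 0, 0, 0]]], "grip": 0}}

```text
time: 51.1
tool_pos: [614.6, -308.3, 121.0]
tcp_rot: [179.9, 0.0, 90.0]
ft_force: [0.0, -0.1, 5.4]
finger_gap: 28.6
```

Emit:
{"name": "move_arm", "arguments": {"rows": [[[0, 0, -0.003, 0, 0, 0], [0, 0, -0.01, 0, 0, 0], [0, 0, -0.02, 0, 0, 0], [0, 0, -0.035, 0, 0, 0], [0, 0, -0.05, 0, 0, 0], [0, 0, -0.065, 0, 0, 0], [0, 0, -0.08, 0, 0, 0], [0, 0, -0.095, 0, 0, 0], [0, 0, -0.11, 0, 0, 0], [0, 0, -0.125, 0, 0, 0], [0, 0, -0.14, 0, 0, 0], [0, 0, -0.152, 0, 0, 0], [0, 0, -0.161, 0, 0, 0], [0, 0, -0.167, 0, 0, 0], [0, 0, -0.17, 0, 0, 0], [0, 0, -0.17, 0, 0, 0]]]}}

```text
time: 52.7
tool_pos: [614.1, -308.0, 290.1]
tcp_rot: [180.0, -0.0, 90.0]
ft_force: [-0.5, -0.1, -2.8]
finger_gap: 28.9
```

Emit:
{"name": "move_arm", "arguments": {"rows": [[[0.005, -0.0005, 0, 0, 0, 0], [0.018, -0.002, 0, 0, 0, 0], [0.037, -0.004, 0, 0, 0, 0], [0.06, -0.007, 0, 0, 0, 0], [0.085, -0.01, 0, 0, 0, 0], [0.11, -0.0125, 0, 0, 0, 0], [0.135, -0.015, 0, 0, 0, 0], [0.16, -0.018, 0, 0, 0, 0], [0.185, -0.021, 0, 0, 0, 0], [0.21, -0.024, 0, 0, 0, 0], [0.235, -0.027, 0, 0, 0, 0], [0.26, -0.0295, 0, 0, 0, 0], [0.284, -0.032, 0, 0, 0, 0], [0.306, -0.0345, 0, 0, 0, 0], [0.325, -0.037, 0, 0, 0, 0], [0.339, -0.0385, 0, 0, 0, 0], [0.348, -0.0395, 0, 0, 0, 0], [0.353, -0.04, 0, 0, 0, 0], [0.3553, -0.0405, 0, 0, 0, 0], [0.3553, -0.0405, 0, 0, 0, 0]]]}}

```text
time: 54.7
tool_pos: [573.5, 47.1, 289.9]
tcp_rot: [-180.0, 0.0, 90.0]
ft_force: [0.3, -0.0, -1.1]
finger_gap: 29.0
```

Emit:
{"name": "move_arm", "arguments": {"rows": [[[0, 0, 0.005, 0, 0, 0], [0, 0, 0.015, 0, 0, 0], [0, 0, 0.03, 0, 0, 0], [0, 0, 0.047, 0, 0, 0], [0, 0, 0.064, 0, 0, 0], [0, 0, 0.081, 0, 0, 0], [0, 0, 0.098, 0, 0, 0], [0, 0, 0.115, 0, 0, 0], [0, 0, 0.13, 0, 0, 0], [0, 0, 0.14, 0, 0, 0], [0, 0, 0.148, 0, 0, 0], [0, 0, 0.154, 0, 0, 0], [0, 0, 0.158, 0, 0, 0], [0, 0, 0.16, 0, 0, 0], [0, 0, 0.16, 0, 0, 0], [0, 0, 0.16, 0, 0, 0]]]}}

```text
time: 56.3
tool_pos: [573.8, 47.3, 130.5]
tcp_rot: [180.0, -0.0, 90.0]
ft_force: [0.6, 0.0, -1.4]
finger_gap: 28.9
```

```bash
python3 - <<'E'
from h import *
s=snap("scene"); crop(s,(235,130,345,275),4,"pics/s18.png"); q=sensors.sense();print(q["tool_pos"],q["ft_force"],q["finger_gap"])
E
```

```text
[573.87491625  47.30790617 130.57522805] [ 0.38042756 -0.4502777  -2.82150203] 28.73695331055977
```

View pics/s18.png

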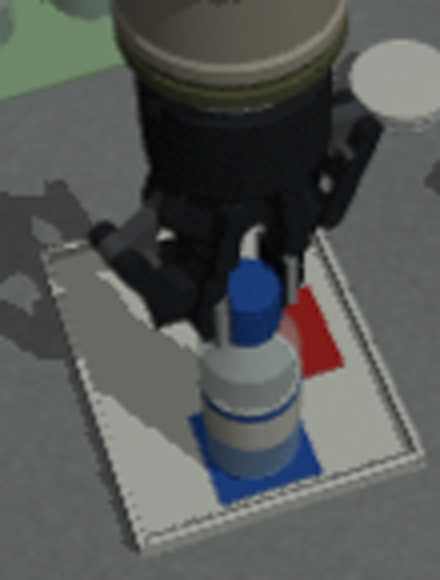

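Blue hovers over its pad, foot ellipse around (250,450) within the blue square (190–320, 415–500). Lowering the last 7 mm and releasing.

Emit:
{"name": "move_arm", "arguments": {"rows": [[[0, 0, 0.002, 0, 0, 0], [0, 0, 0.004, 0, 0, 0], [0, 0, 0.005, 0, 0, 0], [0, 0, 0.006, 0, 0, 0], [0, 0, 0.007, 0, 0, 0], [0, 0, 0.007, 0, 0, 0], [0, 0, 0.007, 0, 0, 0]]]}}

```text
time: 57.05
tool_pos: [573.8, 47.4, 124.0]
tcp_rot: [180.0, -0.0, 90.0]
ft_force: [-2.2, -0.0, 5.9]
finger_gap: 28.5
```

Emit:
{"name": "move_arm", "arguments": {"rows": [[[0, 0, 0, 0, 0, 0], [0, 0, 0, 0, 0, 0], [0, 0, 0, 0, 0, 0], [0, 0, 0, 0, 0, 0], [0, 0, 0, 0, 0, 0], [0, 0, 0, 0, 0, 0]]], "grip": 0.6}}

```text
time: 57.65
tool_pos: [573.5, 47.3, 123.0]
tcp_rot: [-180.0, -0.0, 90.0]
ft_force: [-0.2, -0.2, 0.4]
finger_gap: 51.4
```

Emit:
{"name": "move_arm", "arguments": {"rows": [[[0, 0, -0.01, 0, 0, 0], [0, 0, -0.03, 0, 0, 0], [0, 0, -0.06, 0, 0, 0], [0, 0, -0.09, 0, 0, 0], [0, 0, -0.12, 0, 0, 0], [0, 0, -0.15, 0, 0, 0], [0, 0, -0.17, 0, 0, 0], [0, 0, -0.177, 0, 0, 0], [0, 0, -0.177, 0, 0, 0]]]}}

```text
time: 58.55
tool_pos: [574.1, 47.3, 301.6]
tcp_rot: [179.8, 0.0, 90.0]
ft_force: [-0.3, 0.8, -0.4]
finger_gap: 51.0
```

Emit:
{"name": "move_arm", "arguments": {"rows": [[[-0.012, -0.001, 0, 0, 0, 0], [-0.04, -0.004, 0, 0, 0, 0], [-0.08, -0.008, 0, 0, 0, 0], [-0.12, -0.012, 0, 0, 0, 0], [-0.16, -0.016, 0, 0, 0, 0], [-0.2, -0.02, 0, 0, 0, 0], [-0.24, -0.024, 0, 0, 0, 0], [-0.275, -0.027, 0, 0, 0, 0], [-0.305, -0.03, 0, 0, 0, 0], [-0.325, -0.032, 0, 0, 0, 0], [-0.3373, -0.0325, 0, 0, 0, 0], [-0.3373, -0.0325, 0, 0, 0, 0], [-0.3373, -0.0325, 0, 0, 0, 0]]]}}

```text
time: 59.85
tool_pos: [540.8, -289.5, 299.1]
tcp_rot: [-179.9, -0.1, 90.0]
ft_force: [0.4, -1.2, -0.1]
finger_gap: 51.4
```

```bash
python3 - <<'E'
from h import *
s=snap("scene"); t=snap("top"); q=sensors.sense();print(q["tool_pos"])
crop(s,(160,60,360,280),2.6,"pics/s19.png"); crop(t,(265,125,385,225),6,"pics/t19.png")
E
```

```text
[ 541.18517345 -288.8993229   299.76561407]
```

View pics/s19.png

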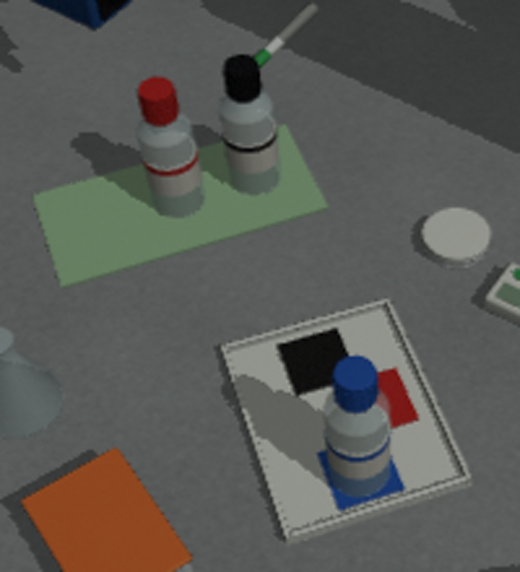

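View pics/t19.png

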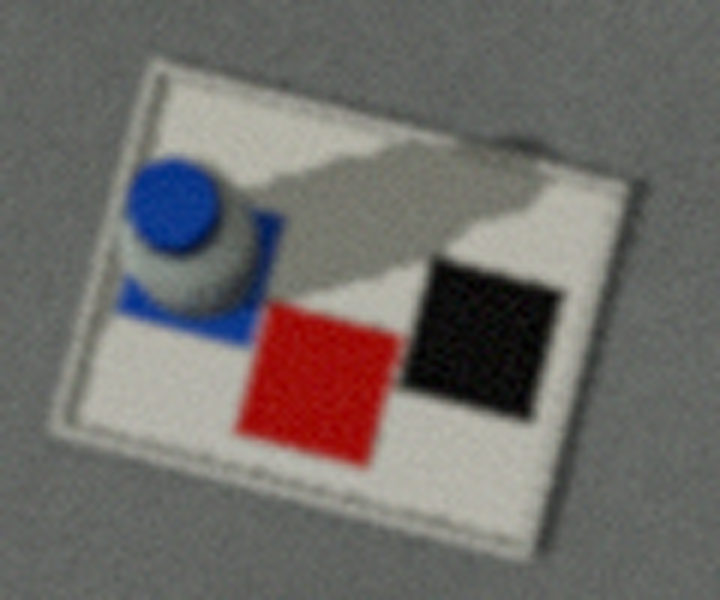

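```bash
cat >> h.py <<'E'
PAD=dict(top=dict(blue=(573.45,45.8),red=(526.45,1.05),black=(542.6,-61.8)),scene=dict(blue=(573.7,48.8),red=(526.8,3.9),black=(542.4,-58.9)))
def capcheck(t,s,which,dz=0):
    for n,im in(("top",t),("scene",s)):
        H,S,V=cv2.split(cv2.cvtColor(im["color"],cv2.COLOR_RGB2HSV)); H=H.astype(int)
        M=dict(blue=(abs(H-112)<10)&(S>150),red=((H<6)|(H>174))&(S>150)&(V>60),black=V<22)
        for k in which:
            p=np.array([*PAD[n][k],6.])  # predicted silhouette of cap if centred, in this camera
            a=np.linspace(0,2*np.pi,60)
            pts=np.array([proj(im,[p[0]+15*np.cos(x),p[1]+15*np.sin(x),6+h]) for x in a for h in(105,135)],np.float32)
            hull=cv2.convexHull(pts); m=np.zeros((400,640),np.uint8); cv2.fillConvexPoly(m,np.round(hull*16).astype(np.int32),1,4,4)
            mm=cv2.moments(hull); pc=np.array([mm["m10"],mm["m01"]])/mm["m00"]
            x,y=pc.astype(int); w=16
            bs=[b for b in blobs(M[k][y-w:y+w,x-w:x+w],40)]
            b=min(bs,key=lambda b:np.hypot(*(b[0]-[w,w]))); c=b[0]+[x-w,y-w]
            print(n,k,"pred",pc.round(2),mm["m00"],"seen",c.round(2),b[1][4],"offset mm",(ray(im,c,130)-ray(im,pc,130))[:2].round(1))
E
python3 - <<'E'
from h import *
t=snap("top"); s=snap("scene"); capcheck(t,s,["blue"])
b=dict(np.load("bare.npz"))
for n in("top0","scene0"): pass
T=dict(t); T["color"]=cv2.imread("pics/top0.png")[:,:,::-1].copy(); Q=dict(s); Q["color"]=cv2.imread("pics/scene0.png")[:,:,::-1].copy()
print("initial"); capcheck(T,Q,["blue","red","black"])
E
```

```text
top blue pred [293.93 159.68] 217.8222463026177 seen [293.58 159.09] 172 offset mm [1.2 0.7]
scene blue pred [296.57 207.34] 334.21699282247573 seen [296.12 206.8 ] 300 offset mm [-0.  -1.4]
initial
top blue pred [293.93 159.68] 217.8222463026177 seen [294.55 158.82] 174 offset mm [ 1.7 -1.3]
top red pred [316.78 182.68] 203.18520469148643 seen [317.27 183.29] 174 offset mm [-1.2 -0.9]
top black pred [348.39 174.03] 212.19018193962984 seen [347.82 174.65] 133 offset mm [-1.2  1.2]
scene blue pred [296.57 207.34] 334.21699282247573 seen [295.26 206.72] 303 offset mm [ 1.1 -2.5]
scene red pred [303.26 179.48] 309.5505494864192 seen [304.27 177.91] 256 offset mm [-3.7 -1.9]
scene black pred [278.01 162.7 ] 296.6361058074981 seen [278.86 162.33] 252 offset mm [-1.9  0.2]
```

In each camera's own frame, blue's cap is within about 1.4 mm of its pad centre. Next, red.

Emit:
{"name": "move_arm", "arguments": {"rows": [[[0, 0, 0.01, 0, 0, 0], [0, 0, 0.03, 0, 0, 0], [0, 0, 0.06, 0, 0, 0], [0, 0, 0.09, 0, 0, 0], [0, 0, 0.115, 0, 0, 0], [0, 0, 0.135, 0, 0, 0], [0, 0, 0.15, 0, 0, 0], [0, 0, 0.16, 0, 0, 0], [0, 0, 0.17, 0, 0, 0], [0, 0, 0.177, 0, 0, 0], [0, 0, 0.18, 0, 0, 0], [0, 0, 0.18, 0, 0, 0], [0, 0, 0.18, 0, 0, 0]]]}}

```text
time: 61.35
tool_pos: [541.4, -290.3, 120.7]
tcp_rot: [179.9, 0.0, 90.0]
ft_force: [0.0, 0.4, 0.3]
finger_gap: 51.4
```

Emit:
{"name": "move_arm", "arguments": {"rows": [[[0, 0, 0, 0, 0, 0], [0, 0, 0, 0, 0, 0], [0, 0, 0, 0, 0, 0], [0, 0, 0, 0, 0, 0], [0, 0, 0, 0, 0, 0], [0, 0, 0, 0, 0, 0], [0, 0, 0, 0, 0, 0], [0, 0, 0, 0, 0, 0], [0, 0, 0, 0, 0, 0]]], "grip": 0}}

```text
time: 62.25
tool_pos: [541.5, -290.4, 120.9]
tcp_rot: [179.9, 0.1, 90.0]
ft_force: [-0.2, 0.0, 5.4]
finger_gap: 28.8
```

Emit:
{"name": "move_arm", "arguments": {"rows": [[[0, 0, -0.003, 0, 0, 0], [0, 0, -0.01, 0, 0, 0], [0, 0, -0.02, 0, 0, 0], [0, 0, -0.035, 0, 0, 0], [0, 0, -0.05, 0, 0, 0], [0, 0, -0.065, 0, 0, 0], [0, 0, -0.08, 0, 0, 0], [0, 0, -0.095, 0, 0, 0], [0, 0, -0.11, 0, 0, 0], [0, 0, -0.125, 0, 0, 0], [0, 0, -0.14, 0, 0, 0], [0, 0, -0.152, 0, 0, 0], [0, 0, -0.161, 0, 0, 0], [0, 0, -0.167, 0, 0, 0], [0, 0, -0.17, 0, 0, 0], [0, 0, -0.17, 0, 0, 0]]]}}

```text
time: 63.85
tool_pos: [541.0, -290.0, 290.1]
tcp_rot: [-180.0, 0.0, 90.0]
ft_force: [-0.5, -0.4, -2.7]
finger_gap: 28.9
```

Emit:
{"name": "move_arm", "arguments": {"rows": [[[0.005, 0, 0, 0, 0, 0], [0.017, -0.001, 0, 0, 0, 0], [0.035, -0.002, 0, 0, 0, 0], [0.055, -0.003, 0, 0, 0, 0], [0.075, -0.004, 0, 0, 0, 0], [0.095, -0.005, 0, 0, 0, 0], [0.115, -0.006, 0, 0, 0, 0], [0.135, -0.007, 0, 0, 0, 0], [0.155, -0.008, 0, 0, 0, 0], [0.175, -0.009, 0, 0, 0, 0], [0.195, -0.01, 0, 0, 0, 0], [0.215, -0.011, 0, 0, 0, 0], [0.235, -0.012, 0, 0, 0, 0], [0.253, -0.013, 0, 0, 0, 0], [0.269, -0.0135, 0, 0, 0, 0], [0.281, -0.014, 0, 0, 0, 0], [0.289, -0.0144, 0, 0, 0, 0], [0.2925, -0.0144, 0, 0, 0, 0], [0.2925, -0.0144, 0, 0, 0, 0], [0.2925, -0.0144, 0, 0, 0, 0]]]}}

```text
time: 65.85
tool_pos: [526.6, 2.1, 289.9]
tcp_rot: [-180.0, 0.0, 90.0]
ft_force: [-0.2, 1.5, -1.8]
finger_gap: 28.4
```

Emit:
{"name": "move_arm", "arguments": {"rows": [[[0, 0, 0.005, 0, 0, 0], [0, 0, 0.015, 0, 0, 0], [0, 0, 0.03, 0, 0, 0], [0, 0, 0.047, 0, 0, 0], [0, 0, 0.064, 0, 0, 0], [0, 0, 0.081, 0, 0, 0], [0, 0, 0.098, 0, 0, 0], [0, 0, 0.115, 0, 0, 0], [0, 0, 0.13, 0, 0, 0], [0, 0, 0.14, 0, 0, 0], [0, 0, 0.148, 0, 0, 0], [0, 0, 0.154, 0, 0, 0], [0, 0, 0.158, 0, 0, 0], [0, 0, 0.16, 0, 0, 0], [0, 0, 0.16, 0, 0, 0], [0, 0, 0.16, 0, 0, 0]]]}}

```text
time: 67.45
tool_pos: [526.9, 2.5, 130.5]
tcp_rot: [180.0, 0.0, 90.0]
ft_force: [0.3, 0.9, -1.7]
finger_gap: 28.6
```

```bash
python3 - <<'E'
from h import *
s=snap("scene"); crop(s,(235,110,345,275),3.5,"pics/s20.png"); q=sensors.sense();print(q["tool_pos"],q["ft_force"],q["finger_gap"])
E
```

```text
[526.97783076   2.49293472 130.55489779] [-0.23610476 -0.09698843 -1.9725196 ] 28.735412865378166
```

View pics/s20.png

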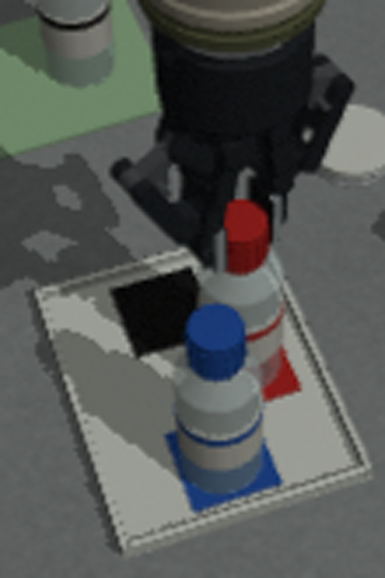

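Red is over its pad with blue upright beside it. Lowering, releasing, and going back over the black bottle.

Emit:
{"name": "move_arm", "arguments": {"rows": [[[0, 0, 0.002, 0, 0, 0], [0, 0, 0.004, 0, 0, 0], [0, 0, 0.005, 0, 0, 0], [0, 0, 0.006, 0, 0, 0], [0, 0, 0.007, 0, 0, 0], [0, 0, 0.007, 0, 0, 0], [0, 0, 0.007, 0, 0, 0]]]}}

```text
time: 68.2
tool_pos: [526.9, 2.5, 123.9]
tcp_rot: [180.0, 0.0, 90.0]
ft_force: [-2.3, 0.9, 5.5]
finger_gap: 29.0
```

Emit:
{"name": "move_arm", "arguments": {"rows": [[[0, 0, 0, 0, 0, 0], [0, 0, 0, 0, 0, 0], [0, 0, 0, 0, 0, 0], [0, 0, 0, 0, 0, 0], [0, 0, 0, 0, 0, 0], [0, 0, 0, 0, 0, 0]]], "grip": 0.6}}

```text
time: 68.8
tool_pos: [526.6, 2.5, 122.9]
tcp_rot: [-180.0, -0.0, 90.0]
ft_force: [-0.8, -0.2, -1.0]
finger_gap: 51.1
```

Emit:
{"name": "move_arm", "arguments": {"rows": [[[0, 0, -0.01, 0, 0, 0], [0, 0, -0.03, 0, 0, 0], [0, 0, -0.06, 0, 0, 0], [0, 0, -0.09, 0, 0, 0], [0, 0, -0.12, 0, 0, 0], [0, 0, -0.15, 0, 0, 0], [0, 0, -0.17, 0, 0, 0], [0, 0, -0.177, 0, 0, 0], [0, 0, -0.177, 0, 0, 0]]]}}

```text
time: 69.7
tool_pos: [527.2, 2.5, 301.4]
tcp_rot: [179.9, 0.0, 90.0]
ft_force: [0.1, 0.4, -0.6]
finger_gap: 51.2
```

Emit:
{"name": "move_arm", "arguments": {"rows": [[[-0.01, -0.002, 0, 0, 0, 0], [-0.03, -0.006, 0, 0, 0, 0], [-0.06, -0.012, 0, 0, 0, 0], [-0.09, -0.018, 0, 0, 0, 0], [-0.12, -0.025, 0, 0, 0, 0], [-0.15, -0.031, 0, 0, 0, 0], [-0.18, -0.038, 0, 0, 0, 0], [-0.21, -0.045, 0, 0, 0, 0], [-0.235, -0.05, 0, 0, 0, 0], [-0.255, -0.055, 0, 0, 0, 0], [-0.268, -0.0575, 0, 0, 0, 0], [-0.2745, -0.0586, 0, 0, 0, 0], [-0.2745, -0.0586, 0, 0, 0, 0], [-0.2745, -0.0586, 0, 0, 0, 0]]]}}

```text
time: 71.1
tool_pos: [468.1, -271.4, 299.7]
tcp_rot: [-180.0, -0.0, 90.0]
ft_force: [-0.3, 0.0, 0.1]
finger_gap: 51.0
```

```bash
python3 - <<'E'
from h import *
s=snap("scene"); t=snap("top"); q=sensors.sense();print(q["tool_pos"])
capcheck(t,s,["blue","red"])
crop(s,(160,60,360,280),2.6,"pics/s21.png")
E
```

```text
[ 468.31054089 -271.1568457   299.95502872]
top blue pred [293.93 159.68] 217.8222463026177 seen [293.58 159.09] 172 offset mm [1.2 0.7]
top red pred [316.78 182.68] 203.18520469148643 seen [316.78 181.95] 177 offset mm [ 1.4 -0. ]
scene blue pred [296.57 207.34] 334.21699282247573 seen [296.   206.87] 309 offset mm [ 0.2 -1.4]
scene red pred [303.26 179.48] 309.5505494864192 seen [303.52 178.96] 259 offset mm [-1.1 -0.7]
```

View pics/s21.png

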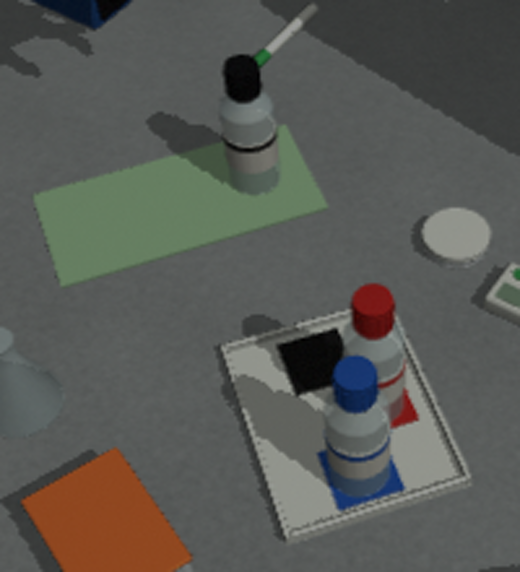

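Blue and red stand on their pads, within about 1.4 mm. Last one, black.

Emit:
{"name": "move_arm", "arguments": {"rows": [[[0, 0, 0.01, 0, 0, 0], [0, 0, 0.03, 0, 0, 0], [0, 0, 0.06, 0, 0, 0], [0, 0, 0.09, 0, 0, 0], [0, 0, 0.115, 0, 0, 0], [0, 0, 0.135, 0, 0, 0], [0, 0, 0.15, 0, 0, 0], [0, 0, 0.16, 0, 0, 0], [0, 0, 0.17, 0, 0, 0], [0, 0, 0.177, 0, 0, 0], [0, 0, 0.18, 0, 0, 0], [0, 0, 0.18, 0, 0, 0], [0, 0, 0.18, 0, 0, 0]]]}}

```text
time: 72.5
tool_pos: [468.4, -272.3, 120.6]
tcp_rot: [180.0, 0.0, 90.0]
ft_force: [0.2, -0.9, 1.0]
finger_gap: 51.2
```

Emit:
{"name": "move_arm", "arguments": {"rows": [[[0, 0, 0, 0, 0, 0], [0, 0, 0, 0, 0, 0], [0, 0, 0, 0, 0, 0], [0, 0, 0, 0, 0, 0], [0, 0, 0, 0, 0, 0], [0, 0, 0, 0, 0, 0], [0, 0, 0, 0, 0, 0], [0, 0, 0, 0, 0, 0], [0, 0, 0, 0, 0, 0]]], "grip": 0}}

```text
time: 73.4
tool_pos: [468.5, -272.3, 120.8]
tcp_rot: [179.9, 0.0, 90.0]
ft_force: [0.5, -0.4, 5.9]
finger_gap: 28.9
```

Emit:
{"name": "move_arm", "arguments": {"rows": [[[0, 0, -0.003, 0, 0, 0], [0, 0, -0.01, 0, 0, 0], [0, 0, -0.02, 0, 0, 0], [0, 0, -0.035, 0, 0, 0], [0, 0, -0.05, 0, 0, 0], [0, 0, -0.065, 0, 0, 0], [0, 0, -0.08, 0, 0, 0], [0, 0, -0.095, 0, 0, 0], [0, 0, -0.11, 0, 0, 0], [0, 0, -0.125, 0, 0, 0], [0, 0, -0.14, 0, 0, 0], [0, 0, -0.152, 0, 0, 0], [0, 0, -0.161, 0, 0, 0], [0, 0, -0.167, 0, 0, 0], [0, 0, -0.17, 0, 0, 0], [0, 0, -0.17, 0, 0, 0]]]}}

```text
time: 75.0
tool_pos: [468.1, -272.0, 290.1]
tcp_rot: [180.0, -0.0, 90.0]
ft_force: [-0.9, 0.0, -1.3]
finger_gap: 28.6
```

Emit:
{"name": "move_arm", "arguments": {"rows": [[[0.004, 0.0015, 0, 0, 0, 0], [0.012, 0.004, 0, 0, 0, 0], [0.025, 0.009, 0, 0, 0, 0], [0.041, 0.014, 0, 0, 0, 0], [0.058, 0.02, 0, 0, 0, 0], [0.075, 0.026, 0, 0, 0, 0], [0.092, 0.032, 0, 0, 0, 0], [0.109, 0.038, 0, 0, 0, 0], [0.126, 0.044, 0, 0, 0, 0], [0.143, 0.05, 0, 0, 0, 0], [0.16, 0.056, 0, 0, 0, 0], [0.176, 0.062, 0, 0, 0, 0], [0.19, 0.067, 0, 0, 0, 0], [0.201, 0.071, 0, 0, 0, 0], [0.208, 0.073, 0, 0, 0, 0], [0.211, 0.0742, 0, 0, 0, 0], [0.2117, 0.0745, 0, 0, 0, 0], [0.2117, 0.0745, 0, 0, 0, 0], [0.2117, 0.0745, 0, 0, 0, 0]]]}}

```text
time: 76.9
tool_pos: [542.4, -60.8, 290.0]
tcp_rot: [-180.0, 0.0, 90.0]
ft_force: [0.3, -0.6, -2.2]
finger_gap: 28.8
```

Emit:
{"name": "move_arm", "arguments": {"rows": [[[0, 0, 0.005, 0, 0, 0], [0, 0, 0.015, 0, 0, 0], [0, 0, 0.03, 0, 0, 0], [0, 0, 0.047, 0, 0, 0], [0, 0, 0.064, 0, 0, 0], [0, 0, 0.081, 0, 0, 0], [0, 0, 0.098, 0, 0, 0], [0, 0, 0.115, 0, 0, 0], [0, 0, 0.13, 0, 0, 0], [0, 0, 0.14, 0, 0, 0], [0, 0, 0.148, 0, 0, 0], [0, 0, 0.154, 0, 0, 0], [0, 0, 0.158, 0, 0, 0], [0, 0, 0.16, 0, 0, 0], [0, 0, 0.16, 0, 0, 0], [0, 0, 0.16, 0, 0, 0]]]}}

```text
time: 78.5
tool_pos: [542.9, -60.4, 130.5]
tcp_rot: [180.0, 0.0, 90.0]
ft_force: [0.5, 0.3, -1.3]
finger_gap: 28.5
```

```bash
python3 - <<'E'
from h import *
s=snap("scene"); crop(s,(225,110,345,275),3.5,"pics/s22.png"); q=sensors.sense();print(q["tool_pos"],q["ft_force"],q["finger_gap"])
E
```

```text
[542.84917325 -60.35167936 130.52174486] [-0.10974328  0.36393659 -1.4931587 ] 28.65555556366462
```

View pics/s22.png

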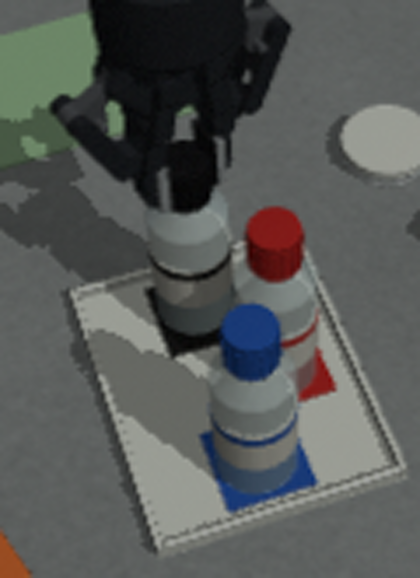

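Black is over its pad, clear of red. Lowering, releasing, and backing away.

Emit:
{"name": "move_arm", "arguments": {"rows": [[[0, 0, 0.002, 0, 0, 0], [0, 0, 0.004, 0, 0, 0], [0, 0, 0.005, 0, 0, 0], [0, 0, 0.006, 0, 0, 0], [0, 0, 0.007, 0, 0, 0], [0, 0, 0.007, 0, 0, 0], [0, 0, 0.007, 0, 0, 0]]]}}

```text
time: 79.25
tool_pos: [542.8, -60.3, 123.8]
tcp_rot: [180.0, 0.0, 90.0]
ft_force: [-2.8, 0.8, 5.4]
finger_gap: 28.7
```

Emit:
{"name": "move_arm", "arguments": {"rows": [[[0, 0, 0, 0, 0, 0], [0, 0, 0, 0, 0, 0], [0, 0, 0, 0, 0, 0], [0, 0, 0, 0, 0, 0], [0, 0, 0, 0, 0, 0], [0, 0, 0, 0, 0, 0]]], "grip": 0.6}}

```text
time: 79.85
tool_pos: [542.5, -60.3, 122.9]
tcp_rot: [-180.0, -0.0, 90.0]
ft_force: [-0.3, -0.6, -0.4]
finger_gap: 51.4
```

Emit:
{"name": "move_arm", "arguments": {"rows": [[[0, 0, -0.01, 0, 0, 0], [0, 0, -0.03, 0, 0, 0], [0, 0, -0.06, 0, 0, 0], [0, 0, -0.09, 0, 0, 0], [0, 0, -0.12, 0, 0, 0], [0, 0, -0.15, 0, 0, 0], [0, 0, -0.17, 0, 0, 0], [0, 0, -0.177, 0, 0, 0], [0, 0, -0.177, 0, 0, 0]]]}}

```text
time: 80.75
tool_pos: [543.1, -60.4, 301.5]
tcp_rot: [179.9, 0.0, 90.0]
ft_force: [0.3, -0.9, -0.2]
finger_gap: 51.6
```

Emit:
{"name": "move_arm", "arguments": {"rows": [[[-0.01, -0.002, 0, 0, 0, 0], [-0.03, -0.006, 0, 0, 0, 0], [-0.06, -0.012, 0, 0, 0, 0], [-0.09, -0.018, 0, 0, 0, 0], [-0.12, -0.025, 0, 0, 0, 0], [-0.15, -0.031, 0, 0, 0, 0], [-0.18, -0.038, 0, 0, 0, 0], [-0.21, -0.045, 0, 0, 0, 0], [-0.24, -0.05, 0, 0, 0, 0], [-0.26, -0.05, 0, 0, 0, 0], [-0.27, -0.05, 0, 0, 0, 0], [-0.27, -0.05, 0, 0, 0, 0], [-0.27, -0.05, 0, 0, 0, 0], [-0.27, -0.05, 0, 0, 0, 0], [-0.27, -0.05, 0, 0, 0, 0]]]}}

```text
time: 82.25
tool_pos: [492.8, -329.3, 300.1]
tcp_rot: [180.0, -0.0, 90.1]
ft_force: [-0.5, 0.5, 0.7]
finger_gap: 51.3
```

```bash
python3 - <<'E'
from h import *
s=snap("scene"); t=snap("top"); q=sensors.sense();print(q["tool_pos"],q["time"])
capcheck(t,s,["blue","red","black"])
cv2.imwrite("pics/s23.png",s["color"][:,:,::-1]); crop(t,(145,120,395,260),3,"pics/t23.png")
E
```

```text
[ 492.81147035 -329.60883013  300.24426215] 82.35
top blue pred [293.93 159.68] 217.8222463026177 seen [293.61 159.06] 173 offset mm [1.2 0.6]
top red pred [316.78 182.68] 203.18520469148643 seen [316.69 181.93] 177 offset mm [1.5 0.2]
top black pred [348.39 174.03] 212.19018193962984 seen [348.89 173.29] 137 offset mm [ 1.4 -1. ]
scene blue pred [296.57 207.34] 334.21699282247573 seen [296.22 207.01] 299 offset mm [ 0.1 -1. ]
scene red pred [303.26 179.48] 309.5505494864192 seen [303.52 178.96] 259 offset mm [-1.1 -0.7]
scene black pred [278.01 162.7 ] 296.6361058074981 seen [277.32 162.29] 247 offset mm [ 0.5 -1.7]
```

View pics/s23.png

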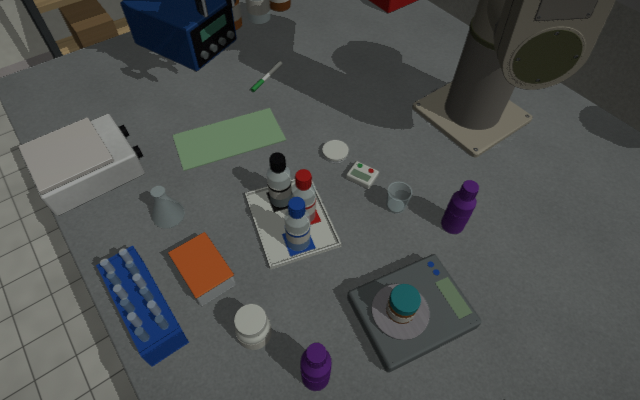

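View pics/t23.png

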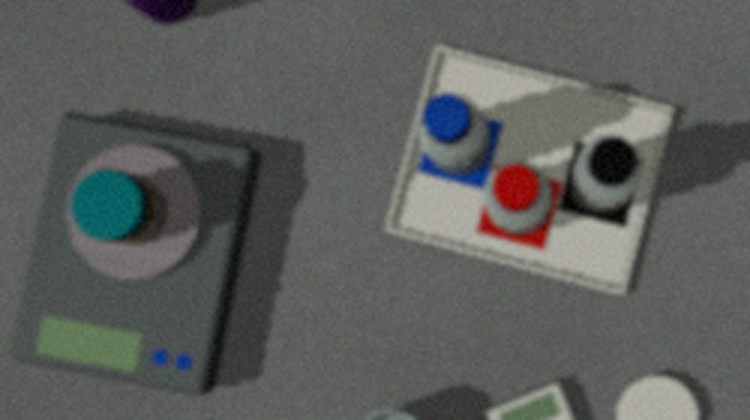

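All three bottles are upright on their pads, around (296,207), (303,179) and (277,162) in the scene view. The jar is upright on the pan at (405,299), and the gripper is clear. Handing in.

```bash
python3 -c "
from bench import hand_in; print(hand_in())"
```

```text
the job is handed in; nothing more can be done
None
```

The job is done as asked and handed in at about 82 s of the 144 s allowed. I moved the black, red and blue bottles to the mat, then set the jar on the balance pan. After that I put blue, red and black back on their own pads, and did not touch the purple look-alikes.

- **Bottles:** in the last pictures all three stand upright on their pads. Each cap is within about 2 mm of its pad's centre in both cameras.
- **Jar:** it stands upright on the pan. I placed it at (524.5, 286.5). The scene view puts it within about 2 mm of the pan's centre. The top view showed it nearly 4 mm off in y.
- **Disagreement between cameras:** the two views differed by about 3 mm in y throughout. I used their average, which matched the gripped positions to about 0.5 mm.
- **Forces:** contact forces read after each move stayed below about 7 N. Nothing was knocked over.

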